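# Close down the bread station

## Task

Breakfast is over, so close down the bread station: first turn the heat lamp's dimmer knob fully anticlockwise to its stop, then clear the bread, every round roll into the round basket and every long roll lying flat in the slatted crate, all properly inside and not hanging over an edge. When all the bread is put away, shut down the bread warmer on its key panel by pressing fully, one key at a time, the bar-shaped key, then the square key, then the round key, holding each down for about half a second. Leave the jars, mug, pepper mill and saucer standing where they are.

Things in the scene. Friction and masses are not known exactly. Their poses are not given: they have to be found in the camera images.
- round_roll0: crusty domed round bread roll, 58 mm in diameter, 44 mm high, flat underside, cross scored on top; starts upright on the counter; origin at its centre, z up out of the dome. Absent in some runs.
- round_roll1: crusty domed round bread roll, 58 mm in diameter, 44 mm high, flat underside, cross scored on top; starts upright on the counter; origin at its centre, z up out of the dome. Absent in some runs.
- round_roll2: crusty domed round bread roll, 58 mm in diameter, 44 mm high, flat underside, cross scored on top; starts upright on the counter; origin at its centre, z up out of the dome. Absent in some runs.
- long_roll0: crusty long bread roll, 124 x 46 x 40 mm (x, y, z), diagonal slashes on top; starts flat on the counter; origin at its centre, x along its length. Absent in some runs.
- long_roll1: crusty long bread roll, 124 x 46 x 40 mm (x, y, z), diagonal slashes on top; starts flat on the counter; origin at its centre, x along its length. Absent in some runs.
- basket: round wicker basket, open on top, fixed to the counter: rim 240 mm outside diameter, 65 mm high, wall 6 mm, sloping to 190 mm outside diameter at the foot, inner floor 6 mm above the counter; origin at the centre of its underside.
- crate: slatted wooden crate, open on top, fixed to the counter: outside 210 (x) x 190 (y) x 70 mm high, walls and floor 8 mm; origin at the centre of its underside.
- dimmer_box: flat aluminium box 110 x 110 x 35 mm, fixed to the counter, with the heat lamp's dimmer knob on top in the middle; origin at the centre of its underside, z up.
- dimmer_grip (a point): point on the dimmer knob's axis at the height to grip (72 mm above the counter). The knob is a round grey skirt 60 mm across (its top 49 mm above the counter) with an upright bar grip 57 mm long, 14 mm thick, whose top is 79 mm above the counter.
- dimmer (a joint): turn of the dimmer knob in rad: 0 is the anticlockwise end stop (off, seen from above), grows clockwise up to 4.2; starts between 1.0 and 2.6; stays where left (friction 0.06 N m). At 0 the bar grip lies along the dimmer box's x axis; at value q it is turned by q clockwise from there.
- panel: the bread warmer's key panel: steel box 110 (x) x 240 (y) x 35 mm high, fixed to the counter, three grey keys in a row along y on top: square at y +75 mm, round at the middle, bar at y -75 mm; origin at the centre of its underside.
- bar_key_top (a point): centre of the top face of the bar-shaped key, 62 (along the panel's x) x 24 mm; 47 mm above the counter when released (12 mm above the panel), moves down with the key.
- bar_key (a joint): bar key: spring key on the key panel, in m: 0 released, grows as it is pressed, 0.006 fully down; springs back. Starts to move at 1.5 N, fully down at 5 N.
- square_key_top (a point): centre of the top face of the square key, 34 x 34 mm; 47 mm above the counter when released (12 mm above the panel), moves down with the key.
- square_key (a joint): square key: spring key on the key panel, in m: 0 released, grows as it is pressed, 0.006 fully down; springs back. Starts to move at 1.5 N, fully down at 5 N.
- round_key_top (a point): centre of the top face of the round key, 38 mm in diameter; 47 mm above the counter when released (12 mm above the panel), moves down with the key.
- round_key (a joint): round key: spring key on the key panel, in m: 0 released, grows as it is pressed, 0.006 fully down; springs back. Starts to move at 1.5 N, fully down at 5 N.
- jam_jar: bystander, to be left alone: low amber jam jar, 60 mm in diameter, 62 mm high, among the bread; loose; origin at its underside.
- mug: bystander, to be left alone: white mug, 76 mm wide, 85 mm high; loose; origin at its underside.
- honey_jar: bystander, to be left alone: amber honey jar, 66 mm in diameter, 85 mm high; loose; origin at its underside.
- pepper_mill: bystander, to be left alone: dark wooden pepper mill, 60 mm in diameter, 145 mm high; loose; origin at its underside.
- saucer: bystander, to be left alone: white saucer, 110 mm in diameter, 20 mm high; loose; origin at its underside.

How it is judged:
By the outcome, as a careful person would: the job done as asked, in the order asked, and still so for the second after the job is handed in, with the robot touching nothing.
Of round_roll0, round_roll1, round_roll2, long_roll0, long_roll1 only 3 to 5 are there at a start; the rules pass over those that are not, and their reading is None.
At some moment in a run one of round_roll0, round_roll1, round_roll2, long_roll0, long_roll1 may be knocked a few centimetres aside while the robot is not near it.
Once in a run the grip may slacken for a moment while it holds something.
It also fails if it takes over 210 s, if anything falls off the work surface, if the arm or the gripper's body presses on something with over 40 N, if the wrist force passes 120 N, or if a joint passes its speed limit or range.

## Robot

A 6-joint arm with a two-finger parallel gripper is mounted at the origin on the work surface. World frame = base frame: x ahead of the robot, y to its left, z up, the work surface at z = 0. Lengths are in m, angles in rad, forces in N, time in s.
With the tool pointing down it reaches from about 0.325 to 0.9 m from the base axis. Payload 3.5 kg.
Tool frame: the origin (TCP) lies at the very end of the fingers, on their centre line; the grasp point (between the pads) lies 19 mm behind it (ctrl.hold_point_z is the distance from the TCP to the grasp point, in m); z points along the fingers, y is the line along which they close (so a half turn about z gives the same grasp; the last joint's range is limited). The gripper opens to 85 mm and grips with 20 to 120 N. Pads are 22 mm wide; open, the fingers measure 114 mm over their backs; the gripper's body (76 mm by 85 mm) begins 54 mm behind the grasp point. The pads swing forward as they close: fully open they stand 13 mm farther back than shut.
Start: joints at [-1.403, 0.276, -0.026, 1.268, 0, 1.467], TCP at [0.167, -0.602, 0.231] pointing down, gripper open.
Joint ranges: [-3.12, 3.12], [-0.85, 1.88], [-1.08, 1.24], [-1.95, 2.15], [-1.57, 1.53], [-3.14, 3.14]. Speed limits (rad/s): [2.57, 2.57, 3.14, 3.14, 3.14, 3.14].

## Interface

Orientations are given as a 3x3 rotation matrix whose columns are the frame's x, y, z axes.
In Python, from station import ctrl gives the robot as it stands.
- The arm moves only by the tool jog_arm, never from a script. Its argument "plan" is a list of rows, each an object with "gripper": the closure, from 0 (fully open) to 1 (shut); "delta_pos": the shift along the tool's x, y, z in m, a list of three; "yaw": the turn about the tool's z in degrees. A call has 1 to 10 rows; each row is the pose to reach, as a shift and turn from the pose commanded when the call began, along the tool's axes at that moment; what a row does not reach only later rows make up. A row lasts 1/10 s, in which the tool goes at most 50 mm and 8.59 degrees, less where a joint would pass 70% of its speed; a pose out of reach is approached as far as the arm can. A call with a gripper value outside its range is refused whole. The fingers move at their own pace and stop on an object; "force" is the grip in N (left out, the last holds). Time passes only in rows, so rows that repeat a pose let the fingers close. It gives the time, the measured TCP pose, the force, the opening and the grip force at its end, in the units of the state.
- ctrl.get_state(): the state, without advancing time (a new reading comes with each control period).
- ctrl.read_camera(name): name is "scene" or "side" or "wrist"; returns the picture (420x560x3 uint8, blue, green, red); there is no depth.
- ctrl.get_calibration(name): a dict with "camera_matrix" (3x3 intrinsics, pixels), "D" ([k1, k2, p1, p2, k3] as OpenCV has them; the pictures are not rectified), "rvec" (rotation vector, rad) and "tvec" (3), from world to camera coordinates, as OpenCV has them. Camera axes: x right, y down, z forward; pixel columns grow to the right and rows downward; lengths in m; the calibration is good to about 2 mm. A picture is of the moment at which its call begins: read the wrist's pose just before it. get_calibration takes no time and is no camera call; for the wrist camera it gives the pose at the moment of the call.
- ctrl.job_done(): hands the job in; it is judged then, once.
The state is a dict: "t": time; "q": joint angles; "qvel": joint speeds; "joint_efforts": joint torques, N m; "ee_pos": TCP position; "eef_rot": TCP orientation; "contact_force": force on the tool from outside, world axes, zero at the start; "wrist_torque": the same for the moment, N m; "grip_width": finger opening in m; "grasp_force": force on a finger pad.
Only numpy, scipy, OpenCV 4.12 (cv2) and the standard library are available. Lean on these libraries where they do the work, as an engineer would, in place of code of your own. Each camera call takes 0.05 s, during which the arm holds its last target. There are 200 camera calls.

## Working session

There is one attempt and no reset: what is moved stays moved. The work goes in short steps, Python scripts to look and compute and a tool call to move; the robot and the scene stay as the last step left them, time stands still between calls to the robot, and variables do not carry over. Pictures are saved under pics/ and viewed, at most 14 in all, crops included, and the job is handed in when it is done.

Besides the shell and the picture viewer there is one more tool, called in YAML: its name, and indented under it one key for each argument. jog_arm: Moves the arm, as the interface text tells. Its arguments: {"type":"object","properties":{"plan":{"type":"array","items":{"type":"object","properties":{"gripper":{"type":"number"},"delta_pos":{"type":"array","items":{"type":"number"}},"yaw":{"type":"number"}}}},"force":{"type":"number"}},"required":["plan"]}

```bash
ls; mkdir -p pics; python3 - <<'E'
from station import ctrl
import cv2
for n in("scene","side"):
    cv2.imwrite(f"pics/{n}0.png",ctrl.read_camera(n))
    c=ctrl.get_calibration(n);print(n,c)
s=ctrl.get_state();print(s)
E
```

```text
pics
scene {'camera_matrix': array([[462.80861599,   0.        , 278.35069894],
       [  0.        , 462.80861599, 204.9816909 ],
       [  0.        ,   0.        ,   1.        ]]), 'D': array([-0.12717673,  0.        ,  0.        ,  0.        ,  0.        ]), 'rvec': array([ 1.2319122 ,  2.41060747, -0.82908837]), 'tvec': array([ 0.28928291, -0.29012262,  1.46153375])}
side {'camera_matrix': array([[418.38882982,   0.        , 272.13617206],
       [  0.        , 418.38882982, 212.2990904 ],
       [  0.        ,   0.        ,   1.        ]]), 'D': array([-0.02182623,  0.        ,  0.        ,  0.        ,  0.        ]), 'rvec': array([ 0.96282204, -2.3714521 ,  1.16564498]), 'tvec': array([0.3871499 , 0.26720245, 0.95508518])}
{'t': 0.1, 'q': array([-1.40344041e+00,  2.77057225e-01, -2.77644469e-02,  1.26800078e+00,
        1.56230562e-07,  1.46737669e+00]), 'qvel': array([-0.00086191, -0.0011552 ,  0.00366034,  0.00030238, -0.00168124,
       -0.00086204]), 'joint_efforts': array([ 3.50397693e-05, -4.46707964e+01,  2.96128392e+01,  8.45740404e-03,
       -6.97854489e-05, -6.88491696e-06]), 'ee_pos': array([ 0.16703298, -0.60152351,  0.23026158]), 'eef_rot': array([[ 9.63563778e-01,  2.67478470e-01, -3.37349830e-04],
       [ 2.67478601e-01, -9.63561730e-01,  1.99784631e-03],
       [ 2.09323489e-04, -2.01528620e-03, -9.99997947e-01]]), 'contact_force': array([ 0.11480702,  0.96161384, -0.18613505]), 'wrist_torque': array([-0.0048621 ,  0.04307995, -0.02202458]), 'grasp_force': 0.0, 'grip_width': 0.08510474834197494}
```

View pics/scene0.png

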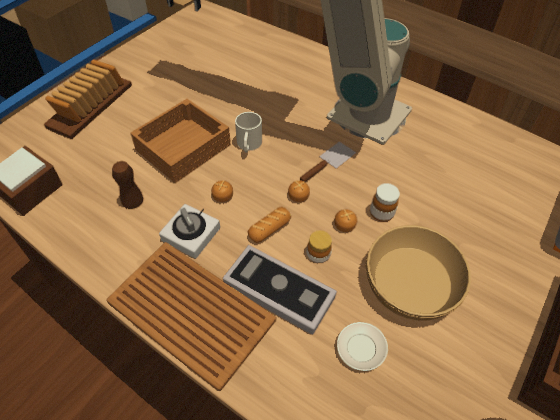

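View pics/side0.png

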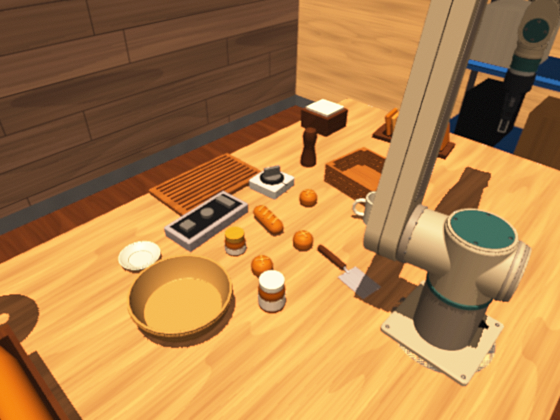

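The scene view shows three round rolls near px (222,190), (299,190) and (346,220), and one long roll at (270,224). The dimmer is at (190,228), the panel at (280,287), the basket at (417,272) and the crate at (181,139). The side view shows the same layout: the long roll is at (268,220) and the jam jar at (235,240), beside the panel.

```bash
cat > h.py <<'E'
from station import ctrl
import cv2,numpy as np
def ray(c,px):
    R=cv2.Rodrigues(c['rvec'])[0]
    u=cv2.undistortPoints(np.array(px,float).reshape(-1,1,2),c['camera_matrix'],c['D']).reshape(-1,2)
    d=np.c_[u,np.ones(len(u))]@R
    return -R.T@np.ravel(c['tvec']),d
def cast(c,px,z):
    o,d=ray(c,px); return o+d*((z-o[2])/d[:,2])[:,None]
def tri(a,pa,b,pb):
    o1,d1=ray(a,[pa]);o2,d2=ray(b,[pb]);d1=d1[0];d2=d2[0]
    s=np.linalg.lstsq(np.c_[d1,-d2],o2-o1,rcond=None)[0]
    p,q=o1+s[0]*d1,o2+s[1]*d2
    return (p+q)/2,np.linalg.norm(p-q)
def rolls(im,lo=60,hi=2500,box=(0,0,560,420)):
    hsv=cv2.cvtColor(im,cv2.COLOR_BGR2HSV)
    m=cv2.inRange(hsv,(5,165,110),(18,255,255))
    k=np.zeros_like(m);k[box[1]:box[3],box[0]:box[2]]=1;m*=k
    m=cv2.morphologyEx(m,cv2.MORPH_CLOSE,np.ones((5,5)))
    m=cv2.morphologyEx(m,cv2.MORPH_OPEN,np.ones((3,3)))
    n,l,st,ce=cv2.connectedComponentsWithStats(m)
    return m,[(st[i][4],ce[i],st[i][:4],l==i) for i in range(1,n) if lo<st[i][4]<hi]
def tool(st,p):  # shift along tool axes from the current TCP to p
    return st['eef_rot'].T@(np.array(p)-st['ee_pos'])
E
python3 - <<'E'
from h import *
np.set_printoptions(precision=4,suppress=True)
S,D=cv2.imread('pics/scene0.png'),cv2.imread('pics/side0.png')
a,b=ctrl.get_calibration('scene'),ctrl.get_calibration('side')
for im,c,n,bx in((S,a,'scene',(205,160,370,270)),(D,b,'side',(225,180,330,290))):
    m,r=rolls(im,box=bx)
    for x in r: print(n,x[0],x[1],x[2],cast(c,[x[1]],.021)[0])
# crops
v1=cv2.resize(S[90:270,120:360],None,fx=3.3,fy=3.3,interpolation=cv2.INTER_CUBIC)
cv2.imwrite('pics/c1.png',v1)
v2=cv2.resize(S[190:370,220:480],None,fx=3,fy=3,interpolation=cv2.INTER_CUBIC);cv2.imwrite('pics/c2.png',v2)
E
```

```text
scene 292 [221.9315 189.4315] [212 181  21  18] [ 0.5305 -0.1611  0.021 ]
scene 289 [298.9239 189.4637] [289 181  20  18] [0.4094 0.0048 0.021 ]
scene 712 [269.0492 223.9396] [249 207  41  34] [0.5478 0.0077 0.021 ]
scene 323 [345.9907 218.9071] [336 210  21  19] [0.4197 0.1568 0.021 ]
side 282 [235.4007 185.7589] [225 180  24  16] [ 0.7475 -0.0413  0.021 ]
side 325 [307.7877 197.8923] [298 188  20  20] [ 0.533  -0.1557  0.021 ]
side 729 [266.1852 218.6433] [248 200  37  37] [0.553 0.011 0.021]
side 574 [307.8589 243.2544] [292 229  38  31] [0.3942 0.008  0.021 ]
side 249 [235.9398 243.1888] [225 235  22  18] [0.5363 0.1464 0.021 ]
side 440 [263.2409 264.3864] [250 254  38  23] [0.4242 0.1519 0.021 ]
side 106 [227.7736 282.1226] [225 272   8  18] [0.4433 0.2574 0.021 ]
```

View pics/c1.png

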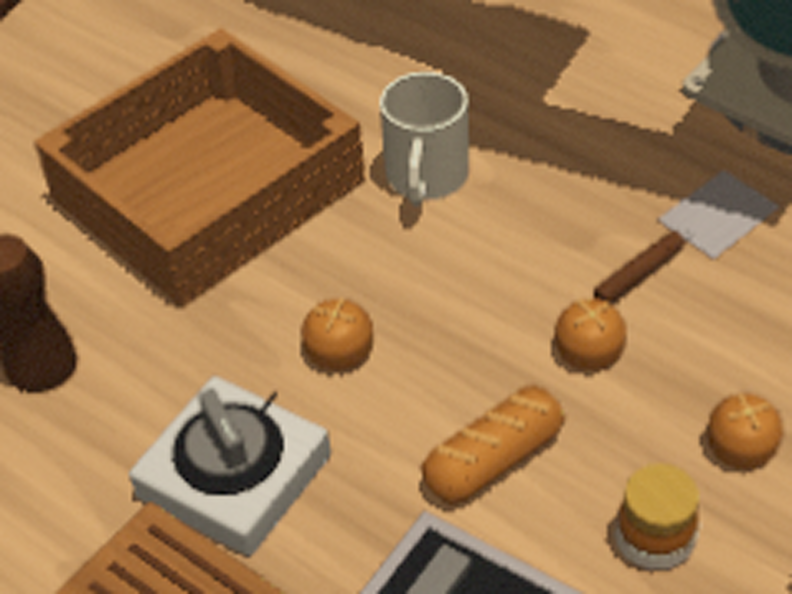

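View pics/c2.png

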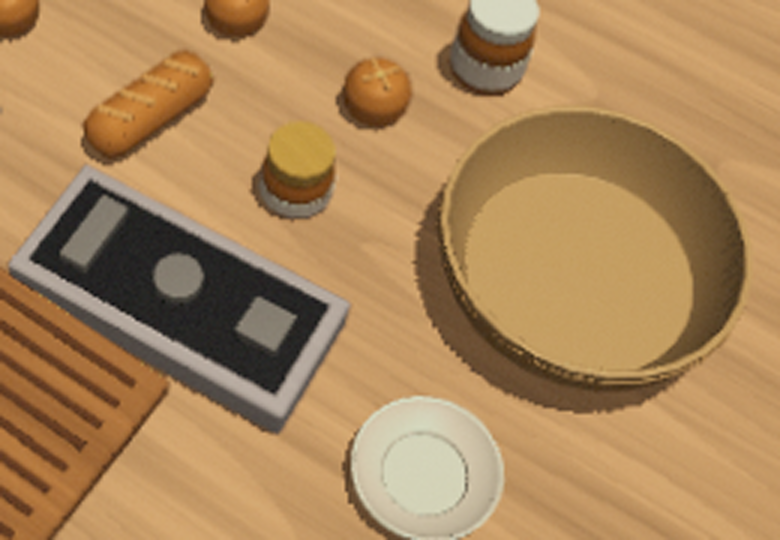

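Crop 1 gives the crate rim corners, the dimmer box with its bar and a black tick pointing up-right, and the grip bar's top from (210,392) to (235,460). Crop 2 gives the keys: bar (94,232), round (178,275), square (268,324). The basket rim spans x 441–747 and y 107–383. Next I convert these to world coordinates.

```bash
python3 - <<'E'
from h import *
np.set_printoptions(precision=4,suppress=True)
a=ctrl.get_calibration('scene')
def c1(p):return np.array(p)/3.3+[119.7,89.7]
def c2(p):return np.array(p)/3+[219.7,189.7]
P=lambda n,p,z:print(n,cast(a,p,z)[:,:2].tolist() and np.round(cast(a,p,z)[:,:2],4).tolist())
for n,p,z in (('crate',c1([(222,30),(361,127),(178,250),(37,147)]),.07),('dbox',c1([(216,378),(329,443),(247,532),(131,474)]),.035),('panel',c2([(88,168),(349,305),(278,413),(10,265)]),.035)):
    w=cast(a,p,z)[:,:2]; print(n,w.round(4).tolist(),'c',w.mean(0),'edges',np.linalg.norm(np.roll(w,-1,0)-w,axis=1),np.degrees(np.arctan2(*(np.roll(w,-1,0)-w).T[::-1])))
w=cast(a,c1([(210,392),(237,460)]),.079);print('bar',w,np.degrees(np.arctan2(*(w[1]-w[0])[1::-1])))
w=cast(a,c1([(257,413),(277,393)]),.035);print('tick',w)
w=cast(a,c1([(229,449)]),.04);print('skirt',w)
print('keys b,r,s',cast(a,c2([(94,232),(178,275),(268,324)]),.047))
t=np.array([(441,225),(594,107),(747,255),(604,383),(480,140),(700,175),(715,335),(480,330)]);w=cast(a,c2(t),.065)[:,:2]
print('basket',cv2.minEnclosingCircle(w.astype(np.float32)))
print('jam top',cast(a,c2([(302,152)]),.062),'honey top',cast(a,c2([(504,12)]),.085),'mug',cast(a,c1([(424,102)]),.085),'mill',cast(a,c1([(15,255)]),.145),'saucer',cast(a,c2([(427,468)]),.02))
S=cv2.imread('pics/scene0.png')
for x in rolls(S,box=(205,160,370,270))[1]:
    ys,xs=np.where(x[3]);w=cast(a,np.c_[xs,ys],.021)[:,:2];e,v=np.linalg.eigh(np.cov(w.T));print(w.mean(0),e**.5,np.degrees(np.arctan2(v[1,1],v[0,1])))
E
```

```text
crate [[0.3461, -0.4506], [0.3729, -0.2619], [0.5717, -0.2887], [0.5554, -0.4735]] c [ 0.4615 -0.3687] edges [0.1906 0.2006 0.1855 0.2106] [ 81.8952  -7.671  -95.0431 173.7587]
dbox [[0.6329, -0.1971], [0.6286, -0.0856], [0.7244, -0.0823], [0.7378, -0.1864]] c [ 0.681  -0.1378] edges [0.1116 0.0959 0.105  0.1055] [  92.209     1.9487  -82.6642 -174.2076]
panel [[0.636, 0.0132], [0.6182, 0.2461], [0.7215, 0.2502], [0.7407, 0.0193]] c [0.6791 0.1322] edges [0.2336 0.1034 0.2316 0.1049] [  94.3791    2.2389  -85.2311 -176.6525]
bar [[ 0.6672 -0.1626  0.079 ]
 [ 0.701  -0.1051  0.079 ]] 59.57668247274421
tick [[ 0.6395 -0.1483  0.035 ]
 [ 0.6159 -0.1487  0.035 ]]
skirt [[ 0.6796 -0.1397  0.04  ]]
keys b,r,s [[0.6853 0.0578 0.047 ]
 [0.6779 0.1312 0.047 ]
 [0.6723 0.2082 0.047 ]]
basket ((0.47720256447792053, 0.36960265040397644), 0.12250306457281113)
jam top [[0.5391 0.1511 0.062 ]] honey top [[0.3361 0.2195 0.085 ]] mug [[ 0.3286 -0.227   0.085 ]] mill [[ 0.6908 -0.3252  0.145 ]] saucer [[0.6891 0.357  0.02  ]]
[ 0.5304 -0.1612] [0.0139 0.0157] 59.38863289485718
[0.4093 0.0048] [0.0136 0.0159] -136.3044094222301
[0.5474 0.0077] [0.0134 0.034 ] 168.66073403220352
[0.4196 0.1567] [0.0136 0.0155] 47.84055494280228
```

jog_arm:
  plan:
    - {"delta_pos":[0.618,-0.309,0],"yaw":-44.5,"gripper":0}
    - {"delta_pos":[0.618,-0.309,0],"yaw":-44.5,"gripper":0}
    - {"delta_pos":[0.618,-0.309,0],"yaw":-44.5,"gripper":0}
    - {"delta_pos":[0.618,-0.309,0],"yaw":-44.5,"gripper":0}
    - {"delta_pos":[0.618,-0.309,0],"yaw":-44.5,"gripper":0}
    - {"delta_pos":[0.618,-0.309,0],"yaw":-44.5,"gripper":0}
    - {"delta_pos":[0.618,-0.309,0],"yaw":-44.5,"gripper":0}
    - {"delta_pos":[0.618,-0.309,0],"yaw":-44.5,"gripper":0}
    - {"delta_pos":[0.618,-0.309,0],"yaw":-44.5,"gripper":0}
    - {"delta_pos":[0.618,-0.309,0],"yaw":-44.5,"gripper":0}

```text
t: 1.1
ee_pos: [0.5393, -0.2653, 0.2309]
eef_rot: [[0.5, 0.866, -0.001], [0.866, -0.5, 0.0], [-0.0, -0.001, -1.0]]
contact_force: [1.4, -0.6, 0.2]
grip_width: 0.0859
grasp_force: 0.0
```

jog_arm:
  plan:
    - {"delta_pos":[0.18,0.0586,0],"yaw":0,"gripper":0}
    - {"delta_pos":[0.18,0.0586,0],"yaw":0,"gripper":0}
    - {"delta_pos":[0.18,0.0586,0],"yaw":0,"gripper":0}
    - {"delta_pos":[0.18,0.0586,0],"yaw":0,"gripper":0}
    - {"delta_pos":[0.18,0.0586,0],"yaw":0,"gripper":0}

```text
t: 1.6
ee_pos: [0.6819, -0.1366, 0.23]
eef_rot: [[0.495, 0.869, 0.0], [0.869, -0.495, 0.001], [0.001, -0.0, -1.0]]
contact_force: [-0.6, -0.7, -1.0]
grip_width: 0.0855
grasp_force: 0.0
```

```bash
python3 - <<'E'
from h import *
np.set_printoptions(precision=4,suppress=True)
s=ctrl.get_state();c=ctrl.get_calibration('wrist');im=ctrl.read_camera('wrist');cv2.imwrite('pics/w1.png',im)
print(s['ee_pos'],s['q']);print(c)
R=cv2.Rodrigues(c['rvec'])[0];o=-R.T@c['tvec'].ravel();print(o,tool(s,o),R[2])
for n,p in dict(dim=[.680,-.139,.075],bar=[.685,.058,.047],rnd=[.678,.131,.047],sq=[.672,.208,.047],roll=[.53,-.16,.02]).items(): print(n,cv2.projectPoints(np.array([p]),c['rvec'],c['tvec'],c['camera_matrix'],c['D'])[0].ravel())
E
```

```text
[ 0.6819 -0.1366  0.23  ] [-0.2912  0.4026  0.1454  1.3136  0.0015  1.7975]
{'camera_matrix': array([[309.208 ,   0.    , 280.0571],
       [  0.    , 309.208 , 208.8356],
       [  0.    ,   0.    ,   1.    ]]), 'D': array([-0.0322,  0.    ,  0.    ,  0.    ,  0.    ]), 'rvec': array([-2.7347,  0.7255,  0.1165]), 'tvec': array([-0.6607,  0.1685,  0.4479])}
[ 0.7229 -0.0658  0.3724] [ 0.082   0.0006 -0.1423] [-0.1557 -0.2739 -0.9491]
dim [278.8696 195.616 ]
bar [177.8641   6.8585]
rnd [124.5142 -68.276 ]
sq [  65.5314 -153.5535]
roll [184.479 254.097]
```

View pics/w1.png

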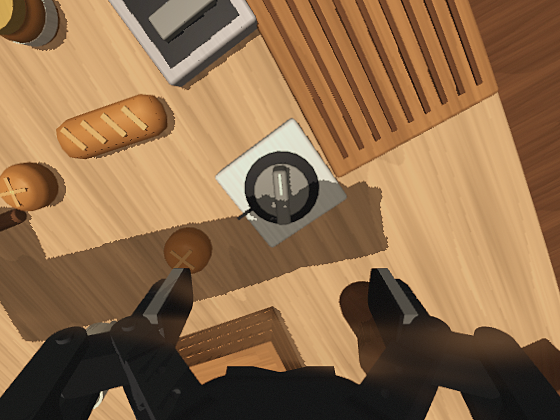

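The wrist view shows the dimmer bar running nearly vertically, about (281,167) to (283,222). The dark ring is centred near (282,187) and the box corners are (293,119), (345,195), (273,247) and (216,176).

```bash
python3 - <<'E'
from h import *
np.set_printoptions(precision=4,suppress=True)
c=ctrl.get_calibration('wrist');s=ctrl.get_state();im=cv2.imread('pics/w1.png')
w=cast(c,[(293,119),(345,195),(273,247),(216,176)],.035)[:,:2];e=np.roll(w,-1,0)-w
print(w,w.mean(0),np.linalg.norm(e,axis=1),np.degrees(np.arctan2(e[:,1],e[:,0])))
g=cv2.cvtColor(im,cv2.COLOR_BGR2GRAY)[140:235,230:335];m=(g<60).astype(np.uint8)
n,l,st,ce=cv2.connectedComponentsWithStats(m);i=1+np.argmax(st[1:,4]);ys,xs=np.where(l==i)
ct=max(cv2.findContours((l==i).astype(np.uint8),0,1)[0],key=cv2.contourArea);print('ring',cv2.fitEllipse(ct),cast(c,[np.array(cv2.fitEllipse(ct)[0])+[230,140]],.04))
w=cast(c,[(281,167),(283,222)],.079);print(w,'tick',cast(c,[(240,217)],.035))
cv2.imwrite('pics/w1c.png',cv2.resize(im[110:255,205:355],None,fx=4,fy=4,interpolation=cv2.INTER_CUBIC))
E
```

```text
[[ 0.7266 -0.0856]
 [ 0.7375 -0.1875]
 [ 0.634  -0.2029]
 [ 0.6226 -0.0964]] [ 0.6802 -0.1431] [0.1025 0.1047 0.1071 0.1045] [ -83.9027 -171.5222   96.0774    5.9109]
ring ((49.53937911987305, 48.181068420410156), (63.737510681152344, 76.15741729736328), 64.48249816894531) [[ 0.6777 -0.1425  0.04  ]]
[[ 0.6944 -0.1163  0.079 ]
 [ 0.6682 -0.1662  0.079 ]] tick [[ 0.62   -0.1508  0.035 ]]
```

View pics/w1c.png

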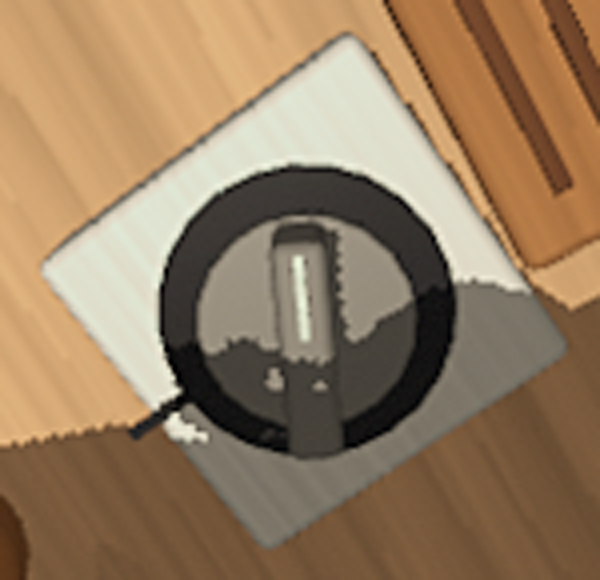

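jog_arm:
  plan:
    - {"delta_pos":[-0.0052,0.0008,0.05],"yaw":-2.5,"gripper":0}
    - {"delta_pos":[-0.0052,0.0008,0.1],"yaw":-2.5,"gripper":0}
    - {"delta_pos":[-0.0052,0.0008,0.15],"yaw":-2.5,"gripper":0}
    - {"delta_pos":[-0.0052,0.0008,0.176],"yaw":-2.5,"gripper":0}
    - {"delta_pos":[-0.0052,0.0008,0.176],"yaw":-2.5,"gripper":0}
    - {"delta_pos":[-0.0052,0.0008,0.176],"yaw":-2.5,"gripper":1}
    - {"delta_pos":[-0.0052,0.0008,0.176],"yaw":-2.5,"gripper":1}
    - {"delta_pos":[-0.0052,0.0008,0.176],"yaw":-2.5,"gripper":1}
    - {"delta_pos":[-0.0052,0.0008,0.176],"yaw":-2.5,"gripper":1}
    - {"delta_pos":[-0.0052,0.0008,0.176],"yaw":-2.5,"gripper":1}
  force: 40

```text
t: 2.65
ee_pos: [0.6784, -0.1458, 0.057]
eef_rot: [[0.461, 0.887, 0.003], [0.887, -0.461, -0.001], [0.001, 0.003, -1.0]]
contact_force: [-2.4, 6.5, 9.1]
grip_width: 0.0129
grasp_force: 45.2
```

```bash
cat > st.py <<'E'
from h import *
np.set_printoptions(precision=4,suppress=True)
s=ctrl.get_state();print(s['t'],s['ee_pos'],'yaw',np.degrees(np.arctan2(s['eef_rot'][1,0],s['eef_rot'][0,0])),'F',s['contact_force'],'T',s['wrist_torque'],'w',s['grip_width'],s['grasp_force'],'q',s['q'])
E
python3 st.py
```

```text
2.65 [ 0.6784 -0.1458  0.057 ] yaw 62.5228941050891 F [-2.4404  6.4833  9.0513] T [ 1.3409  0.8794 -0.1102] w 0.012851802298839055 45.24872660636902 q [-0.3048  0.5176 -0.0604  0.9897  0.      1.7456]
```

jog_arm:
  plan:
    - {"delta_pos":[0.002,0,-0.002],"yaw":-8,"gripper":1}
    - {"delta_pos":[0.002,0,-0.002],"yaw":-16,"gripper":1}
    - {"delta_pos":[0.002,0,-0.002],"yaw":-24,"gripper":1}
    - {"delta_pos":[0.002,0,-0.002],"yaw":-32,"gripper":1}
    - {"delta_pos":[0.002,0,-0.002],"yaw":-40,"gripper":1}
    - {"delta_pos":[0.002,0,-0.002],"yaw":-48,"gripper":1}
    - {"delta_pos":[0.002,0,-0.002],"yaw":-56,"gripper":1}
    - {"delta_pos":[0.002,0,-0.002],"yaw":-60,"gripper":1}
    - {"delta_pos":[0.002,0,-0.002],"yaw":-60,"gripper":1}

```text
t: 3.55
ee_pos: [0.6821, -0.1454, 0.0572]
eef_rot: [[-0.538, 0.843, 0.008], [0.843, 0.538, -0.003], [-0.007, 0.005, -1.0]]
contact_force: [9.0, -3.6, -10.1]
grip_width: 0.0131
grasp_force: 42.3
```

```bash
python3 st.py
```

```text
3.55 [ 0.6821 -0.1454  0.0572] yaw 122.56510809703751 F [  8.9557  -3.5969 -10.0986] T [-0.7529 -1.8282  0.0449] w 0.013060983944442878 42.29184865951538 q [-0.3023  0.5197 -0.0565  0.9861 -0.0007  0.7001]
```

jog_arm:
  plan:
    - {"delta_pos":[0,0,0],"yaw":-8,"gripper":1}
    - {"delta_pos":[0,0,0],"yaw":-16,"gripper":1}
    - {"delta_pos":[0,0,0],"yaw":-24,"gripper":1}
    - {"delta_pos":[0,0,0],"yaw":-32,"gripper":1}
    - {"delta_pos":[0,0,0],"yaw":-40,"gripper":1}
    - {"delta_pos":[0,0,0],"yaw":-48,"gripper":1}
    - {"delta_pos":[0,0,0],"yaw":-56,"gripper":1}
    - {"delta_pos":[0,0,0],"yaw":-60,"gripper":1}
    - {"delta_pos":[0,0,0],"yaw":-64,"gripper":1}
    - {"delta_pos":[0,0,0],"yaw":-66,"gripper":1}

```text
t: 4.55
ee_pos: [0.6836, -0.1419, 0.0573]
eef_rot: [[-0.989, -0.149, 0.011], [-0.149, 0.989, 0.004], [-0.012, 0.002, -1.0]]
contact_force: [13.2, 3.9, -11.3]
grip_width: 0.0132
grasp_force: 51.4
```

```bash
python3 st.py
```

```text
4.55 [ 0.6836 -0.1419  0.0573] yaw -171.43873364789198 F [ 13.1678   3.9394 -11.2559] T [ 0.9319 -2.5632 -1.2097] w 0.01319457320088809 51.381327517800436 q [-0.3002  0.5199 -0.0561  0.9854  0.0072 -0.4496]
```

jog_arm:
  plan:
    - {"delta_pos":[0,0,0],"yaw":-2,"gripper":1}
    - {"delta_pos":[0,0,0],"yaw":-3,"gripper":1}
    - {"delta_pos":[0,0,0],"yaw":-3,"gripper":1}

```text
t: 4.85
ee_pos: [0.6831, -0.1419, 0.0574]
eef_rot: [[-0.98, -0.197, 0.01], [-0.197, 0.98, 0.004], [-0.011, 0.002, -1.0]]
contact_force: [12.2, 4.9, -8.8]
grip_width: 0.0128
grasp_force: 73.7
```

```bash
python3 st.py
```

```text
4.85 [ 0.6831 -0.1419  0.0574] yaw -168.63680294875763 F [12.2417  4.9242 -8.7713] T [ 1.0057 -2.2617 -1.3604] w 0.012787250489600261 73.66282649338245 q [-0.3004  0.5196 -0.0563  0.9864  0.0072 -0.4987]
```

jog_arm:
  plan:
    - {"delta_pos":[0,0,0],"yaw":0,"gripper":0}
    - {"delta_pos":[0,0,0],"yaw":0,"gripper":0}
    - {"delta_pos":[0,0,0],"yaw":0,"gripper":0}
    - {"delta_pos":[0,0,0],"yaw":0,"gripper":0}
    - {"delta_pos":[0,0,-0.05],"yaw":0,"gripper":0}
    - {"delta_pos":[0,0,-0.1],"yaw":0,"gripper":0}
    - {"delta_pos":[0,0,-0.15],"yaw":0,"gripper":0}
    - {"delta_pos":[0.05,0,-0.2],"yaw":0,"gripper":0}
    - {"delta_pos":[0.05,0,-0.2],"yaw":0,"gripper":0}
    - {"delta_pos":[0.05,0,-0.2],"yaw":0,"gripper":0}

```text
t: 5.85
ee_pos: [0.6288, -0.1545, 0.261]
eef_rot: [[-0.98, -0.198, 0.005], [-0.198, 0.98, -0.002], [-0.005, -0.003, -1.0]]
contact_force: [0.7, 0.3, 0.5]
grip_width: 0.0854
grasp_force: 0.0
```

```bash
cat >> h.py <<'E'
def measure(im,c,box=(0,0,560,420),z=.021,lo=60,hi=9000):
    for x in rolls(im,lo,hi,box)[1]:
        ys,xs=np.where(x[3]);w=cast(c,np.c_[xs,ys],z)[:,:2];e,v=np.linalg.eigh(np.cov(w.T))
        print(x[0],x[2],'mean',w.mean(0).round(4),'sd',(e**.5).round(4),'dir',np.degrees(np.arctan2(v[1,1],v[0,1])).round(1))
E
python3 - <<'E'
from h import *
c=ctrl.get_calibration('wrist');im=ctrl.read_camera('wrist');cv2.imwrite('pics/w2.png',im);measure(im,c)
E
python3 st.py
```

```text
1324 [442   0  51  42] mean [0.4211 0.0105] sd [0.011  0.0163] dir 98.4
1134 [278  74  40  47] mean [ 0.5355 -0.1528] sd [0.0123 0.0142] dir -154.1
1617 [391  85  75  99] mean [0.5507 0.0009] sd [0.012  0.0387] dir 170.6
132 [446 112  15  13] mean [0.5226 0.0343] sd [0.0031 0.0049] dir 150.2
124 [525 129  28  16] mean [0.5182 0.1461] sd [0.0024 0.0097] dir 128.8
128 [434 132  15  13] mean [0.548  0.0284] sd [0.0031 0.0051] dir 152.9
126 [423 151  15  12] mean [0.572  0.0226] sd [0.0034 0.0049] dir 150.9
5.9 [ 0.6288 -0.154   0.2583] yaw -168.53652893521246 F [0.2867 0.3585 0.0374] T [-0.0432 -0.028  -0.0163] w 0.08582191134706324 0.0 q [-0.3401  0.303   0.0657  1.3312  0.0002 -0.5402]
```

View pics/w2.png

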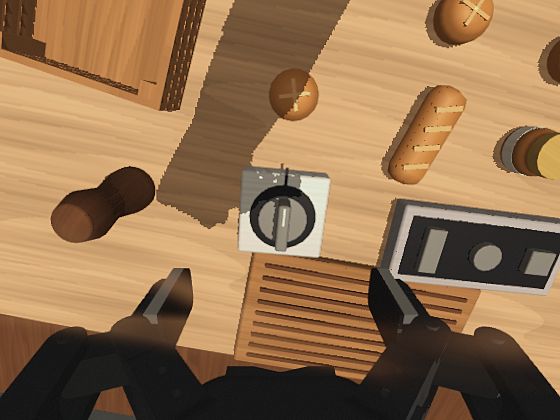

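The dimmer bar now lines up with its tick, so it is at the stop. Round roll A is at px (294,94), the long roll is centred at (427,134), and roll B is at (462,16).

```bash
python3 - <<'E'
from h import *
c=ctrl.get_calibration('wrist');s=ctrl.get_state()
print(cast(c,[(294,94),(427,134)],.02),cast(c,[(453,95),(407,173)],.035))
b=ctrl.get_calibration('side');a=ctrl.get_calibration('scene')
print(tri(a,(222,189.8),b,(308,198)),tri(a,(269.5,224),b,(267.5,220)),tri(a,(299,190),b,(303,240)),tri(a,(346,219.5),b,(262.5,265)))
print(c['rvec'],tool(s,[.532,-.158,.006]))
E
```

```text
[[ 0.53444354 -0.15706666  0.02      ]
 [ 0.54628986  0.01023111  0.02      ]] [[ 0.49944117  0.01762054  0.035     ]
 [ 0.59517315 -0.00503142  0.035     ]]
(array([ 0.53253106, -0.15812911,  0.0210854 ]), np.float64(0.00349629978930391)) (array([0.54730439, 0.00968384, 0.01954438]), np.float64(0.002982551863473819)) (array([0.41200168, 0.00717586, 0.02205356]), np.float64(0.0013022749028546987)) (array([0.42239606, 0.15744364, 0.02317764]), np.float64(0.0018393871016843953))
[-1.84377417 -2.25422467 -0.36772436] [0.09621439 0.01557472 0.25210597]
```

jog_arm:
  plan:
    - {"delta_pos":[0.048,0.008,0.01],"yaw":0,"gripper":0}
    - {"delta_pos":[0.0962,0.0156,0.03],"yaw":0,"gripper":0}
    - {"delta_pos":[0.0962,0.0156,0.08],"yaw":0,"gripper":0}
    - {"delta_pos":[0.0962,0.0156,0.13],"yaw":0,"gripper":0}
    - {"delta_pos":[0.0962,0.0156,0.18],"yaw":0,"gripper":0}
    - {"delta_pos":[0.0962,0.0156,0.18],"yaw":0,"gripper":0}
    - {"delta_pos":[0.0962,0.0156,0.18],"yaw":0,"gripper":0}

```text
t: 6.6
ee_pos: [0.5298, -0.1565, 0.075]
eef_rot: [[-0.98, -0.2, -0.005], [-0.2, 0.98, 0.003], [0.005, 0.004, -1.0]]
contact_force: [0.1, 0.5, 0.3]
grip_width: 0.0852
grasp_force: 0.0
```

```bash
cat > to.py <<'E'
import sys
from h import *
s=ctrl.get_state();print(s['ee_pos'].round(4),'delta',tool(s,[float(v) for v in sys.argv[1:4]]).round(4))
E
python3 to.py .5325 -.158 .006; python3 - <<'E'
from h import *
c=ctrl.get_calibration('wrist');im=ctrl.read_camera('wrist');cv2.imwrite('pics/w3.png',im);measure(im,c)
E
```

```text
[ 0.5298 -0.1565  0.075 ] delta [-0.0027 -0.0023  0.069 ]
1397 [537  74  23  82] mean [ 0.4219 -0.0052] sd [0.0039 0.0123] dir -153.6
2245 [244 200  69  52] mean [ 0.5287 -0.1579] sd [0.0087 0.0125] dir 127.4
4542 [443 221 117 114] mean [0.5334 0.0075] sd [0.0103 0.0293] dir 161.9
395 [280 254  23  23] mean [ 0.5538 -0.1443] sd [0.0039 0.0049] dir 173.7
271 [250 257  24  15] mean [ 0.5575 -0.1628] sd [0.003  0.0044] dir 84.6
287 [526 272  27  20] mean [0.5325 0.0416] sd [0.0031 0.0053] dir 154.4
259 [505 300  25  19] mean [0.5585 0.0356] sd [0.003  0.0053] dir 152.9
```

View pics/w3.png

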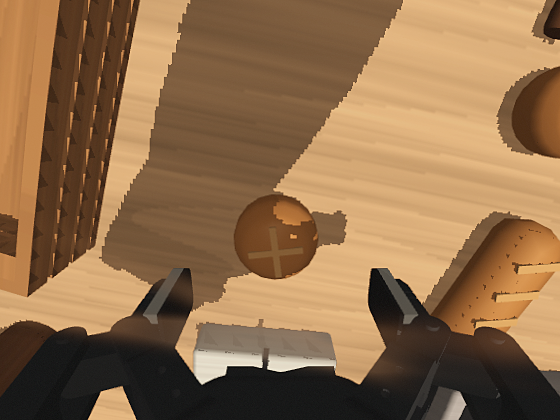

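Roll A is at px (276,237), centred between the fingers (midline about 280). I'll descend and grip.

jog_arm:
  plan:
    - {"delta_pos":[-0.0027,-0.0023,0.04],"yaw":0,"gripper":0}
    - {"delta_pos":[-0.0027,-0.0023,0.068],"yaw":0,"gripper":0}
    - {"delta_pos":[-0.0027,-0.0023,0.068],"yaw":0,"gripper":0}
    - {"delta_pos":[-0.0027,-0.0023,0.068],"yaw":0,"gripper":1}
    - {"delta_pos":[-0.0027,-0.0023,0.068],"yaw":0,"gripper":1}
    - {"delta_pos":[-0.0027,-0.0023,0.068],"yaw":0,"gripper":1}
    - {"delta_pos":[-0.0027,-0.0023,0.068],"yaw":0,"gripper":1}
    - {"delta_pos":[-0.0027,-0.0023,0.068],"yaw":0,"gripper":1}
    - {"delta_pos":[-0.0027,-0.0023,0.068],"yaw":0,"gripper":1}
  force: 35

```text
t: 7.55
ee_pos: [0.5376, -0.1603, 0.0127]
eef_rot: [[-0.98, -0.2, 0.006], [-0.2, 0.98, -0.002], [-0.005, -0.003, -1.0]]
contact_force: [-1.3, 0.7, 6.5]
grip_width: 0.055
grasp_force: 36.8
```

jog_arm:
  plan:
    - {"delta_pos":[0,0,-0.04],"yaw":0,"gripper":1}
    - {"delta_pos":[0,0,-0.08],"yaw":0,"gripper":1}
    - {"delta_pos":[0,0,-0.13],"yaw":0,"gripper":1}
    - {"delta_pos":[0,0,-0.18],"yaw":0,"gripper":1}
    - {"delta_pos":[0,0,-0.18],"yaw":0,"gripper":1}

```text
t: 8.05
ee_pos: [0.5409, -0.1618, 0.1999]
eef_rot: [[-0.98, -0.2, 0.017], [-0.2, 0.98, -0.007], [-0.016, -0.011, -1.0]]
contact_force: [1.6, -0.5, -0.4]
grip_width: 0.0553
grasp_force: 38.3
```

```bash
python3 st.py; python3 to.py .522 .355 .19
```

```text
8.05 [ 0.5409 -0.1618  0.1999] yaw -168.473832666407 F [ 1.5514 -0.4804 -0.3683] T [-0.0478 -0.1539 -0.0202] w 0.055272544133454816 38.253714297898114 q [-0.4052  0.1758 -0.2213  1.1548 -0.     -0.6063]
[ 0.5409 -0.1618  0.1999] delta [-0.0846  0.5102  0.0057]
```

jog_arm:
  plan:
    - {"delta_pos":[-0.008,0.05,0],"yaw":0,"gripper":1}
    - {"delta_pos":[-0.016,0.1,0],"yaw":0,"gripper":1}
    - {"delta_pos":[-0.025,0.15,0],"yaw":0,"gripper":1}
    - {"delta_pos":[-0.033,0.2,0],"yaw":0,"gripper":1}
    - {"delta_pos":[-0.041,0.25,0],"yaw":0,"gripper":1}
    - {"delta_pos":[-0.05,0.3,0],"yaw":0,"gripper":1}
    - {"delta_pos":[-0.058,0.35,0],"yaw":0,"gripper":1}
    - {"delta_pos":[-0.066,0.4,0],"yaw":0,"gripper":1}
    - {"delta_pos":[-0.075,0.45,0],"yaw":0,"gripper":1}
    - {"delta_pos":[-0.083,0.499,0],"yaw":0,"gripper":1}

```text
t: 9.05
ee_pos: [0.5164, 0.3426, 0.1902]
eef_rot: [[-0.98, -0.2, 0.002], [-0.2, 0.98, 0.001], [-0.002, 0.0, -1.0]]
contact_force: [1.8, -0.4, -1.3]
grip_width: 0.0549
grasp_force: 38.2
```

jog_arm:
  plan:
    - {"delta_pos":[0,0.01,0],"yaw":0,"gripper":1}
    - {"delta_pos":[0,0.01,0],"yaw":0,"gripper":1}
    - {"delta_pos":[0,0.01,0],"yaw":0,"gripper":1}

```text
t: 9.35
ee_pos: [0.5145, 0.3493, 0.1895]
eef_rot: [[-0.98, -0.199, 0.0], [-0.199, 0.98, -0.001], [0.0, -0.001, -1.0]]
contact_force: [-0.3, -0.1, -1.3]
grip_width: 0.0552
grasp_force: 38.2
```

```bash
python3 st.py; python3 to.py .522 .355 .025;python3 - <<'E'
from h import *
c=ctrl.get_calibration('wrist');im=ctrl.read_camera('wrist');cv2.imwrite('pics/w4.png',im)
im=ctrl.read_camera('scene');cv2.imwrite('pics/s4.png',im);measure(im,ctrl.get_calibration('scene'),(205,160,370,270))
E
```

```text
9.35 [0.5145 0.3493 0.1895] yaw -168.49285036253946 F [-0.3247 -0.0936 -1.2729] T [-0.0004 -0.0282  0.0089] w 0.05521080523803358 38.244755691848695 q [ 0.4929  0.295  -0.0915  1.1847 -0.0008  0.2921]
[0.5145 0.3493 0.1895] delta [-0.0085  0.0042  0.1645]
303 [289 180  20  19] mean [0.4092 0.0052] sd [0.0137 0.0168] dir -140.8
725 [248 208  42  33] mean [0.5487 0.0077] sd [0.0135 0.0341] dir 168.2
160 [340 212  13  15] mean [0.419 0.158] sd [0.0083 0.0128] dir -163.8
70 [315 248  15   9] mean [0.5409 0.1636] sd [0.0042 0.0111] dir 150.3
```

View pics/w4.png

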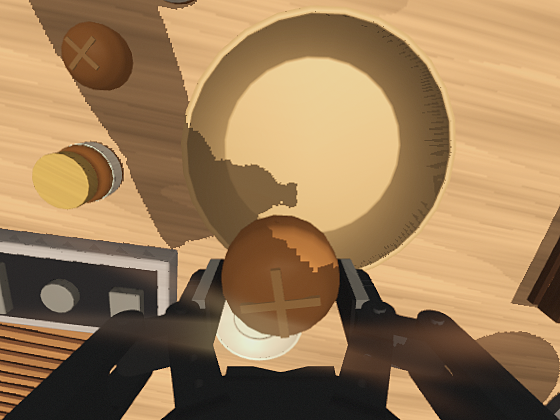

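The roll is held at (280,275). The basket rim is centred near (318,140) and its floor near (313,146).

```bash
python3 - <<'E'
from h import *
c=ctrl.get_calibration('wrist')
w=cast(c,[(186,130),(452,130),(315,10),(230,33),(418,58),(425,220),(195,190)],.065);print(cv2.minEnclosingCircle(w[:,:2].astype(np.float32)))
w=cast(c,[(224,140),(400,145),(313,56),(345,230)],.006);print(w[:,:2],cv2.minEnclosingCircle(w[:,:2].astype(np.float32)))
E
```

```text
((0.46464499831199646, 0.3747994303703308), 0.11728548258543015)
[[0.48035918 0.28206401]
 [0.44893475 0.46283434]
 [0.38471153 0.35435736]
 [0.55292037 0.43133541]] ((0.47640809416770935, 0.37625640630722046), 0.09437529742717743)
```

jog_arm:
  plan:
    - {"delta_pos":[-0.0052,0.0078,0.05],"yaw":0,"gripper":1}
    - {"delta_pos":[-0.0052,0.0078,0.1],"yaw":0,"gripper":1}
    - {"delta_pos":[-0.0052,0.0078,0.14],"yaw":0,"gripper":1}
    - {"delta_pos":[-0.0052,0.0078,0.166],"yaw":0,"gripper":1}
    - {"delta_pos":[-0.0052,0.0078,0.166],"yaw":0,"gripper":1}
    - {"delta_pos":[-0.0052,0.0078,0.166],"yaw":0,"gripper":1}

```text
t: 10.05
ee_pos: [0.5186, 0.3576, 0.0238]
eef_rot: [[-0.98, -0.198, -0.0], [-0.198, 0.98, -0.0], [0.001, -0.0, -1.0]]
contact_force: [0.2, -0.4, -0.2]
grip_width: 0.0551
grasp_force: 41.9
```

jog_arm:
  plan:
    - {"delta_pos":[0,0,0],"yaw":0,"gripper":0.18}
    - {"delta_pos":[0,0,0],"yaw":0,"gripper":0.18}
    - {"delta_pos":[0,0,0],"yaw":0,"gripper":0.18}
    - {"delta_pos":[0,0,-0.03],"yaw":0,"gripper":0.18}
    - {"delta_pos":[0,0,-0.08],"yaw":0,"gripper":0}
    - {"delta_pos":[0,0,-0.13],"yaw":0,"gripper":0}
    - {"delta_pos":[0,0,-0.17],"yaw":0,"gripper":0}
    - {"delta_pos":[0,0,-0.17],"yaw":0,"gripper":0}

```text
t: 10.85
ee_pos: [0.5228, 0.3616, 0.2025]
eef_rot: [[-0.98, -0.2, 0.014], [-0.2, 0.98, 0.008], [-0.015, 0.005, -1.0]]
contact_force: [0.1, 0.2, -0.4]
grip_width: 0.0853
grasp_force: 0.0
```

```bash
python3 st.py; python3 to.py .4225 .1575 .19;python3 - <<'E'
from h import *
im=ctrl.read_camera('side');cv2.imwrite('pics/d5.png',im);measure(im,ctrl.get_calibration('side'),(245,180,330,290))
E
```

```text
10.85 [0.5228 0.3616 0.2025] yaw -168.46671664471813 F [ 0.1114  0.1544 -0.3904] T [0.0376 0.0017 0.0323] w 0.08533027351432534 0.0 q [ 0.5035  0.2999 -0.0568  1.1985 -0.      0.3021]
[0.5228 0.3616 0.2025] delta [ 0.1392 -0.18    0.0096]
601 [253 205  31  32] mean [0.5441 0.0125] sd [0.0164 0.0411] dir 160.3
548 [292 230  38  30] mean [0.3945 0.0077] sd [0.0185 0.0345] dir 176.9
1854 [245 254  85  36] mean [0.3582 0.1348] sd [0.0284 0.0667] dir -147.6
```

jog_arm:
  plan:
    - {"delta_pos":[0.03,-0.04,0],"yaw":0,"gripper":0}
    - {"delta_pos":[0.06,-0.08,0],"yaw":0,"gripper":0}
    - {"delta_pos":[0.09,-0.12,0],"yaw":0,"gripper":0}
    - {"delta_pos":[0.12,-0.158,0],"yaw":0,"gripper":0}
    - {"delta_pos":[0.134,-0.177,0.02],"yaw":0,"gripper":0}
    - {"delta_pos":[0.134,-0.177,0.06],"yaw":0,"gripper":0}
    - {"delta_pos":[0.134,-0.177,0.1],"yaw":0,"gripper":0}
    - {"delta_pos":[0.134,-0.177,0.1],"yaw":0,"gripper":0}
    - {"delta_pos":[0.134,-0.177,0.1],"yaw":0,"gripper":0}

```text
t: 11.8
ee_pos: [0.4207, 0.1584, 0.0926]
eef_rot: [[-0.98, -0.2, -0.004], [-0.2, 0.98, -0.001], [0.004, -0.0, -1.0]]
contact_force: [0.4, 0.2, 0.9]
grip_width: 0.0854
grasp_force: 0.0
```

```bash
python3 to.py .4225 .1575 .008; python3 - <<'E'
from h import *
c=ctrl.get_calibration('wrist');im=ctrl.read_camera('wrist');cv2.imwrite('pics/w6.png',im);measure(im,c,(190,150,370,300))
print(cv2.projectPoints(np.array([[.4225,.1575,.022]]),c['rvec'],c['tvec'],c['camera_matrix'],c['D'])[0])
E
```

```text
[0.4207 0.1584 0.0926] delta [-0.0018 -0.0013  0.0845]
1061 [264 192  50  37] mean [0.4096 0.1604] sd [0.0064 0.0089] dir 92.7
[[[278.53352957 223.1582797 ]]]
```

View pics/w6.png

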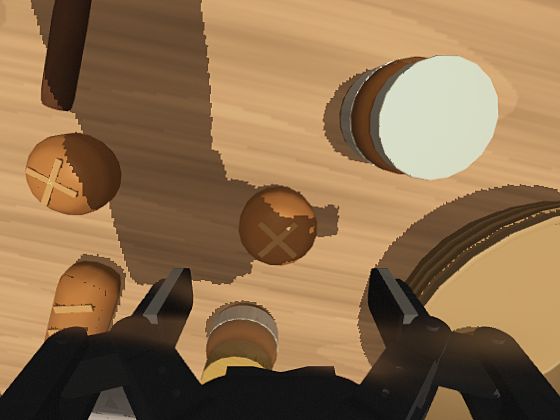

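Roll C is at (278,225), as predicted, with the jars and basket clear of the fingers. I'll grip it.

jog_arm:
  plan:
    - {"delta_pos":[-0.0018,-0.0013,0.04],"yaw":0,"gripper":0}
    - {"delta_pos":[-0.0018,-0.0013,0.083],"yaw":0,"gripper":0}
    - {"delta_pos":[-0.0018,-0.0013,0.083],"yaw":0,"gripper":0}
    - {"delta_pos":[-0.0018,-0.0013,0.083],"yaw":0,"gripper":1}
    - {"delta_pos":[-0.0018,-0.0013,0.083],"yaw":0,"gripper":1}
    - {"delta_pos":[-0.0018,-0.0013,0.083],"yaw":0,"gripper":1}
    - {"delta_pos":[-0.0018,-0.0013,0.083],"yaw":0,"gripper":1}
    - {"delta_pos":[-0.0018,-0.0013,0.083],"yaw":0,"gripper":1}
    - {"delta_pos":[-0.0018,-0.0013,0.083],"yaw":0,"gripper":1}
  force: 35

```text
t: 12.75
ee_pos: [0.4271, 0.1585, 0.0135]
eef_rot: [[-0.98, -0.2, 0.006], [-0.2, 0.98, 0.001], [-0.006, 0.0, -1.0]]
contact_force: [-1.4, 0.3, 6.3]
grip_width: 0.0553
grasp_force: 36.3
```

jog_arm:
  plan:
    - {"delta_pos":[0,0,-0.04],"yaw":0,"gripper":1}
    - {"delta_pos":[0,0,-0.08],"yaw":0,"gripper":1}
    - {"delta_pos":[0,0,-0.13],"yaw":0,"gripper":1}
    - {"delta_pos":[0,0,-0.18],"yaw":0,"gripper":1}
    - {"delta_pos":[0,0,-0.18],"yaw":0,"gripper":1}
    - {"delta_pos":[0,0,-0.18],"yaw":0,"gripper":1}

```text
t: 13.35
ee_pos: [0.4264, 0.1583, 0.1939]
eef_rot: [[-0.98, -0.2, 0.007], [-0.2, 0.98, 0.002], [-0.008, 0.0, -1.0]]
contact_force: [-0.7, -0.3, -0.3]
grip_width: 0.055
grasp_force: 37.9
```

```bash
python3 st.py; python3 to.py .432 .358 .19
```

```text
13.35 [0.4264 0.1583 0.1939] yaw -168.47811946419023 F [-0.6528 -0.2692 -0.2735] T [0.0338 0.007  0.0228] w 0.05503111751263394 37.91427482385188 q [ 0.2132 -0.0082 -0.4368  1.1346  0.      0.0121]
[0.4264 0.1583 0.1939] delta [-0.0453  0.1946  0.0043]
```

jog_arm:
  plan:
    - {"delta_pos":[-0.011,0.049,0],"yaw":0,"gripper":1}
    - {"delta_pos":[-0.022,0.098,0],"yaw":0,"gripper":1}
    - {"delta_pos":[-0.033,0.147,0],"yaw":0,"gripper":1}
    - {"delta_pos":[-0.046,0.195,0],"yaw":0,"gripper":1}
    - {"delta_pos":[-0.046,0.198,0.03],"yaw":0,"gripper":1}
    - {"delta_pos":[-0.046,0.198,0.05],"yaw":0,"gripper":1}
    - {"delta_pos":[-0.046,0.198,0.05],"yaw":0,"gripper":1}

```text
t: 14.05
ee_pos: [0.4259, 0.3591, 0.1355]
eef_rot: [[-0.98, -0.201, -0.008], [-0.201, 0.98, -0.006], [0.009, -0.004, -1.0]]
contact_force: [-0.3, -0.6, -0.6]
grip_width: 0.0553
grasp_force: 37.9
```

```bash
python3 st.py; python3 to.py .432 .362 .023
```

```text
14.05 [0.4259 0.3591 0.1355] yaw -168.4199848422843 F [-0.2604 -0.5819 -0.6231] T [-0.0233  0.0913  0.0265] w 0.055254388499533215 37.913505889009684 q [ 0.5845  0.233  -0.2945  1.0536 -0.0001  0.3824]
[0.4259 0.3591 0.1355] delta [-0.0077  0.0021  0.1124]
```

jog_arm:
  plan:
    - {"delta_pos":[-0.004,0.002,0.04],"yaw":0,"gripper":1}
    - {"delta_pos":[-0.004,0.002,0.08],"yaw":0,"gripper":1}
    - {"delta_pos":[-0.004,0.002,0.114],"yaw":0,"gripper":1}
    - {"delta_pos":[-0.004,0.002,0.114],"yaw":0,"gripper":1}
    - {"delta_pos":[-0.004,0.002,0.114],"yaw":0,"gripper":1}

```text
t: 14.55
ee_pos: [0.4331, 0.3632, 0.0266]
eef_rot: [[-0.98, -0.199, -0.001], [-0.199, 0.98, -0.001], [0.001, -0.0, -1.0]]
contact_force: [1.3, 0.5, -0.7]
grip_width: 0.0554
grasp_force: 37.9
```

jog_arm:
  plan:
    - {"delta_pos":[0,0,0],"yaw":0,"gripper":0.18}
    - {"delta_pos":[0,0,0],"yaw":0,"gripper":0.18}
    - {"delta_pos":[0,0,0],"yaw":0,"gripper":0.18}
    - {"delta_pos":[0,0,-0.03],"yaw":0,"gripper":0.18}
    - {"delta_pos":[0,0,-0.08],"yaw":0,"gripper":0}
    - {"delta_pos":[0,0,-0.13],"yaw":0,"gripper":0}
    - {"delta_pos":[0,0,-0.17],"yaw":0,"gripper":0}
    - {"delta_pos":[0,0,-0.17],"yaw":0,"gripper":0}
    - {"delta_pos":[0,0,-0.17],"yaw":0,"gripper":0}

```text
t: 15.45
ee_pos: [0.4344, 0.3645, 0.1988]
eef_rot: [[-0.98, -0.2, 0.004], [-0.2, 0.98, 0.003], [-0.004, 0.002, -1.0]]
contact_force: [0.9, 0.4, -0.5]
grip_width: 0.0859
grasp_force: 0.0
```

```bash
python3 st.py; python3 to.py .412 .007 .19;python3 - <<'E'
from h import *
for n,bx in(('scene',(205,160,370,270)),('side',(245,180,330,290))):
    im=ctrl.read_camera(n);cv2.imwrite(f'pics/{n}7.png',im);measure(im,ctrl.get_calibration(n),bx);print()
E
```

```text
15.45 [0.4344 0.3645 0.1988] yaw -168.482000536888 F [ 0.9432  0.3681 -0.4763] T [ 0.0239  0.0653 -0.0456] w 0.08586252283808768 0.0 q [ 0.5841  0.1906 -0.2056  1.1698 -0.      0.3831]
[0.4344 0.3645 0.1988] delta [ 0.0934 -0.3458  0.0077]
295 [289 180  20  19] mean [0.409  0.0047] sd [0.0136 0.0163] dir -139.4
725 [248 207  42  34] mean [0.5478 0.0076] sd [0.0135 0.0342] dir 168.5

606 [253 205  31  32] mean [0.5441 0.0127] sd [0.0165 0.0411] dir 160.1
554 [292 230  38  30] mean [0.3944 0.0078] sd [0.0185 0.0346] dir 177.2
230 [245 273  15  17] mean [0.4037 0.2144] sd [0.0098 0.0167] dir 142.0
704 [284 274  46  16] mean [0.3044 0.1199] sd [0.0151 0.0322] dir -136.3
```

jog_arm:
  plan:
    - {"delta_pos":[0.013,-0.046,0],"yaw":0,"gripper":0}
    - {"delta_pos":[0.026,-0.092,0],"yaw":0,"gripper":0}
    - {"delta_pos":[0.039,-0.138,0],"yaw":0,"gripper":0}
    - {"delta_pos":[0.052,-0.184,0],"yaw":0,"gripper":0}
    - {"delta_pos":[0.065,-0.23,0],"yaw":0,"gripper":0}
    - {"delta_pos":[0.078,-0.276,0],"yaw":0,"gripper":0}
    - {"delta_pos":[0.09,-0.322,0],"yaw":0,"gripper":0}
    - {"delta_pos":[0.093,-0.345,0.05],"yaw":0,"gripper":0}
    - {"delta_pos":[0.093,-0.345,0.1],"yaw":0,"gripper":0}
    - {"delta_pos":[0.093,-0.345,0.1],"yaw":0,"gripper":0}

```text
t: 16.55
ee_pos: [0.4034, 0.0072, 0.0898]
eef_rot: [[-0.98, -0.197, -0.015], [-0.197, 0.98, 0.002], [0.015, 0.005, -1.0]]
contact_force: [-2.7, 0.5, -0.4]
grip_width: 0.0854
grasp_force: 0.0
```

```bash
python3 to.py .412 .007 .008; python3 - <<'E'
from h import *
c=ctrl.get_calibration('wrist');im=ctrl.read_camera('wrist');cv2.imwrite('pics/w8.png',im);measure(im,c,(190,150,370,300))
print(cv2.projectPoints(np.array([[.412,.007,.022]]),c['rvec'],c['tvec'],c['camera_matrix'],c['D'])[0])
E
```

```text
[0.4034 0.0072 0.0898] delta [-0.0096 -0.0024  0.0817]
1248 [253 204  53  50] mean [0.4064 0.0079] sd [0.008  0.0103] dir 173.3
103 [255 247  16  11] mean [ 0.4289 -0.0007] sd [0.0015 0.0037] dir 67.9
140 [278 265  24  12] mean [0.4401 0.0219] sd [0.0015 0.0051] dir 126.2
[[[277.10049192 234.1885487 ]]]
```

View pics/w8.png

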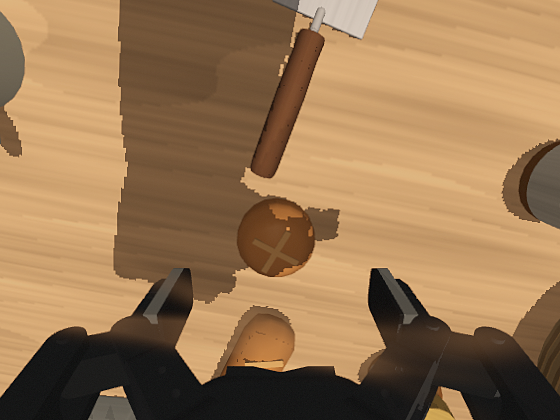

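Roll B is at (276,236), as predicted. I'll grip it.

jog_arm:
  plan:
    - {"delta_pos":[-0.006,-0.001,0.03],"yaw":0,"gripper":0}
    - {"delta_pos":[-0.006,-0.001,0.08],"yaw":0,"gripper":0}
    - {"delta_pos":[-0.006,-0.001,0.08],"yaw":0,"gripper":0}
    - {"delta_pos":[-0.006,-0.001,0.08],"yaw":0,"gripper":1}
    - {"delta_pos":[-0.006,-0.001,0.08],"yaw":0,"gripper":1}
    - {"delta_pos":[-0.006,-0.001,0.08],"yaw":0,"gripper":1}
    - {"delta_pos":[-0.006,-0.001,0.08],"yaw":0,"gripper":1}
    - {"delta_pos":[-0.006,-0.001,0.08],"yaw":0,"gripper":1}
    - {"delta_pos":[-0.006,-0.001,0.08],"yaw":0,"gripper":1}
  force: 35

```text
t: 17.5
ee_pos: [0.4197, 0.0074, 0.0193]
eef_rot: [[-0.98, -0.2, 0.005], [-0.2, 0.98, -0.0], [-0.005, -0.001, -1.0]]
contact_force: [-1.1, 1.9, 7.2]
grip_width: 0.0545
grasp_force: 36.2
```

jog_arm:
  plan:
    - {"delta_pos":[0,0,-0.04],"yaw":0,"gripper":1}
    - {"delta_pos":[0,0,-0.08],"yaw":0,"gripper":1}
    - {"delta_pos":[0,0,-0.13],"yaw":0,"gripper":1}
    - {"delta_pos":[0,0,-0.18],"yaw":0,"gripper":1}
    - {"delta_pos":[0,0,-0.18],"yaw":0,"gripper":1}
    - {"delta_pos":[0,0,-0.18],"yaw":0,"gripper":1}

```text
t: 18.1
ee_pos: [0.4192, 0.0072, 0.1997]
eef_rot: [[-0.98, -0.2, 0.007], [-0.2, 0.98, -0.001], [-0.007, -0.003, -1.0]]
contact_force: [-0.2, -0.1, -1.2]
grip_width: 0.0546
grasp_force: 37.9
```

```bash
python3 st.py; python3 to.py .471 .416 .19
```

```text
18.1 [0.4192 0.0072 0.1997] yaw -168.46958486094658 F [-0.2077 -0.1369 -1.2204] T [ 0.0355  0.0376 -0.0113] w 0.054644520141804695 37.93061572127044 q [-0.1374 -0.0795 -0.4916  1.1512 -0.     -0.3386]
[0.4192 0.0072 0.1997] delta [-0.1324  0.3903  0.0096]
```

jog_arm:
  plan:
    - {"delta_pos":[-0.016,0.046,0],"yaw":-3,"gripper":1}
    - {"delta_pos":[-0.032,0.092,0],"yaw":-6,"gripper":1}
    - {"delta_pos":[-0.048,0.138,0],"yaw":-9,"gripper":1}
    - {"delta_pos":[-0.064,0.184,0],"yaw":-11.5,"gripper":1}
    - {"delta_pos":[-0.08,0.23,0],"yaw":-11.5,"gripper":1}
    - {"delta_pos":[-0.096,0.276,0],"yaw":-11.5,"gripper":1}
    - {"delta_pos":[-0.112,0.322,0],"yaw":-11.5,"gripper":1}
    - {"delta_pos":[-0.128,0.364,0],"yaw":-11.5,"gripper":1}
    - {"delta_pos":[-0.137,0.388,0],"yaw":-11.5,"gripper":1}
    - {"delta_pos":[-0.137,0.388,0],"yaw":-11.5,"gripper":1}

```text
t: 19.1
ee_pos: [0.4732, 0.4176, 0.1942]
eef_rot: [[-0.919, -0.394, -0.002], [-0.394, 0.919, -0.0], [0.002, 0.0, -1.0]]
contact_force: [-0.1, -0.7, -1.1]
grip_width: 0.0546
grasp_force: 37.9
```

jog_arm:
  plan:
    - {"delta_pos":[0,0,0],"yaw":0,"gripper":1}
    - {"delta_pos":[0,0,0],"yaw":0,"gripper":1}

```text
t: 19.3
ee_pos: [0.473, 0.4135, 0.1952]
eef_rot: [[-0.921, -0.39, -0.002], [-0.39, 0.921, -0.002], [0.003, -0.001, -1.0]]
contact_force: [-0.7, -0.3, -1.3]
grip_width: 0.0547
grasp_force: 37.9
```

```bash
python3 st.py; python3 to.py .476 .414 .029;python3 - <<'E'
from h import *
c=ctrl.get_calibration('wrist');im=ctrl.read_camera('wrist');cv2.imwrite('pics/w9.png',im)
E
```

```text
19.3 [0.473  0.4135 0.1952] yaw -157.01772452064017 F [-0.6773 -0.2913 -1.2801] T [-0.0519  0.0174  0.0047] w 0.05466289849246937 37.936169877648354 q [ 0.6156  0.3039 -0.0669  1.2028 -0.0003  0.2145]
[0.473  0.4135 0.1952] delta [-0.0034 -0.0005  0.1662]
```

View pics/w9.png

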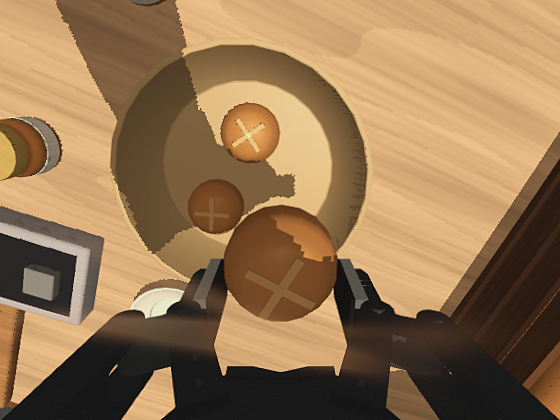

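Both rolls lie upright in the basket at (250,133) and (216,207), and I still hold the third. My yaw went the wrong way, so I'll correct it by +23.

```bash
python3 - <<'E'
from h import *
print(cast(ctrl.get_calibration('wrist'),[(250,133),(216,207)],.028))
E
```

```text
[[0.43379264 0.36418754 0.028     ]
 [0.51888041 0.35865627 0.028     ]]
```

jog_arm:
  plan:
    - {"delta_pos":[0,0,0],"yaw":8,"gripper":1}
    - {"delta_pos":[0,0,0],"yaw":16,"gripper":1}
    - {"delta_pos":[0,0,0],"yaw":23,"gripper":1}
    - {"delta_pos":[0,0,0],"yaw":23,"gripper":1}
    - {"delta_pos":[0,0,0],"yaw":23,"gripper":1}

```text
t: 19.85
ee_pos: [0.4739, 0.4139, 0.1964]
eef_rot: [[-1.0, -0.002, -0.0], [-0.002, 1.0, -0.0], [0.0, -0.0, -1.0]]
contact_force: [-0.3, -0.3, -0.2]
grip_width: 0.0545
grasp_force: 37.9
```

```bash
python3 st.py; python3 to.py .476 .416 .029
```

```text
19.85 [0.4739 0.4139 0.1964] yaw -179.89969865493393 F [-0.2935 -0.263  -0.1706] T [0.0544 0.0149 0.0135] w 0.05454615200609943 37.934794658795 q [ 0.6153  0.3031 -0.0654  1.2025 -0.0001  0.6135]
[0.4739 0.4139 0.1964] delta [-0.0021  0.0021  0.1674]
```

jog_arm:
  plan:
    - {"delta_pos":[-0.002,0.002,0.05],"yaw":0,"gripper":1}
    - {"delta_pos":[-0.002,0.002,0.09],"yaw":0,"gripper":1}
    - {"delta_pos":[-0.002,0.002,0.13],"yaw":0,"gripper":1}
    - {"delta_pos":[-0.002,0.002,0.166],"yaw":0,"gripper":1}
    - {"delta_pos":[-0.002,0.002,0.166],"yaw":0,"gripper":1}
    - {"delta_pos":[-0.002,0.002,0.166],"yaw":0,"gripper":1}

```text
t: 20.45
ee_pos: [0.4755, 0.4163, 0.0302]
eef_rot: [[-1.0, -0.001, -0.001], [-0.001, 1.0, -0.001], [0.001, -0.001, -1.0]]
contact_force: [0.3, 0.9, -1.5]
grip_width: 0.0545
grasp_force: 47.0
```

jog_arm:
  plan:
    - {"delta_pos":[0,0,0],"yaw":0,"gripper":0.2}
    - {"delta_pos":[0,0,0],"yaw":0,"gripper":0.2}
    - {"delta_pos":[0,0,0],"yaw":0,"gripper":0.2}
    - {"delta_pos":[0,0,-0.03],"yaw":0,"gripper":0.2}
    - {"delta_pos":[0,0,-0.08],"yaw":0,"gripper":0}
    - {"delta_pos":[0,0,-0.13],"yaw":0,"gripper":0}
    - {"delta_pos":[0,0,-0.17],"yaw":0,"gripper":0}
    - {"delta_pos":[0,0,-0.17],"yaw":0,"gripper":0}
    - {"delta_pos":[0,0,-0.17],"yaw":0,"gripper":0}

```text
t: 21.35
ee_pos: [0.477, 0.4177, 0.203]
eef_rot: [[-1.0, -0.0, 0.004], [-0.0, 1.0, 0.003], [-0.004, 0.003, -1.0]]
contact_force: [-0.8, 0.7, -0.7]
grip_width: 0.0851
grasp_force: 0.0
```

```bash
python3 st.py; python3 to.py .547 .010 .19;python3 - <<'E'
from h import *
for n,bx in(('scene',(205,160,370,270)),('side',(245,180,330,290))):
    im=ctrl.read_camera(n);cv2.imwrite(f'pics/{n}10.png',im);measure(im,ctrl.get_calibration(n),bx);print()
E
```

```text
21.35 [0.477  0.4177 0.203 ] yaw -179.97234853756365 F [-0.7563  0.6715 -0.7049] T [-0.0563 -0.0343 -0.0539] w 0.0851026439230947 0.0 q [ 0.6173  0.3041 -0.05    1.2119 -0.      0.6168]
[0.477  0.4177 0.203 ] delta [-0.0698 -0.4077  0.0121]
723 [248 207  42  34] mean [0.5476 0.0075] sd [0.0135 0.0341] dir 168.4

599 [253 205  31  32] mean [0.5441 0.0124] sd [0.0163 0.0411] dir 160.4
130 [317 244  13  16] mean [0.3439 0.0022] sd [0.0073 0.0156] dir 154.3
210 [245 274  15  16] mean [0.402  0.2162] sd [0.0096 0.0153] dir 144.6
599 [284 276  46  14] mean [0.3022 0.1232] sd [0.0128 0.0323] dir -136.9
```

jog_arm:
  plan:
    - {"delta_pos":[-0.008,-0.048,0],"yaw":4,"gripper":0}
    - {"delta_pos":[-0.016,-0.096,0],"yaw":8,"gripper":0}
    - {"delta_pos":[-0.024,-0.144,0],"yaw":12,"gripper":0}
    - {"delta_pos":[-0.032,-0.192,0],"yaw":12,"gripper":0}
    - {"delta_pos":[-0.041,-0.24,0],"yaw":12,"gripper":0}
    - {"delta_pos":[-0.05,-0.288,0],"yaw":12,"gripper":0}
    - {"delta_pos":[-0.058,-0.336,0],"yaw":12,"gripper":0}
    - {"delta_pos":[-0.067,-0.384,0.01],"yaw":12,"gripper":0}
    - {"delta_pos":[-0.07,-0.407,0.05],"yaw":12,"gripper":0}
    - {"delta_pos":[-0.07,-0.407,0.08],"yaw":12,"gripper":0}

```text
t: 22.45
ee_pos: [0.5451, 0.0067, 0.1174]
eef_rot: [[-0.977, 0.212, -0.003], [0.212, 0.977, -0.001], [0.002, -0.001, -1.0]]
contact_force: [-0.4, 0.9, -0.7]
grip_width: 0.0855
grasp_force: 0.0
```

jog_arm:
  plan:
    - {"delta_pos":[0,0,0],"yaw":0,"gripper":0}
    - {"delta_pos":[0,0,0],"yaw":0,"gripper":0}

```text
t: 22.65
ee_pos: [0.5443, 0.0102, 0.1188]
eef_rot: [[-0.978, 0.207, -0.004], [0.207, 0.978, 0.001], [0.004, -0.0, -1.0]]
contact_force: [0.2, 1.0, 0.8]
grip_width: 0.0849
grasp_force: 0.0
```

```bash
python3 st.py;python3 to.py .547 .010 .006; python3 - <<'E'
from h import *
c=ctrl.get_calibration('wrist');im=ctrl.read_camera('wrist');cv2.imwrite('pics/w11.png',im);measure(im,c,(190,90,370,330))
E
```

```text
22.65 [0.5443 0.0102 0.1188] yaw 168.02418423036502 F [0.2113 1.0327 0.7732] T [-0.0171  0.0034  0.0014] w 0.08494222634794417 0.0 q [-0.1001  0.2239 -0.3454  1.006   0.0001  0.1089]
[0.5443 0.0102 0.1188] delta [-0.0032  0.0004  0.1128]
3724 [252 141  58  98] mean [0.5229 0.0156] sd [0.0124 0.0208] dir 170.9
487 [267 238  28  28] mean [0.5821 0.0023] sd [0.0042 0.0078] dir 118.2
615 [266 254  39  32] mean [0.604  0.0045] sd [0.0047 0.0108] dir 115.5
```

View pics/w11.png

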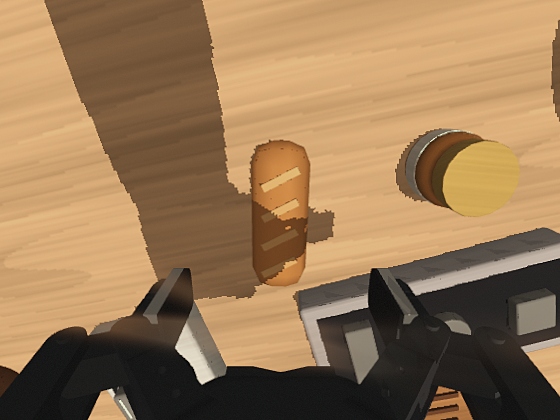

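The long roll is aligned and centred at (280,213). I'll grip it.

jog_arm:
  plan:
    - {"delta_pos":[-0.003,0,0.04],"yaw":0,"gripper":0}
    - {"delta_pos":[-0.003,0,0.08],"yaw":0,"gripper":0}
    - {"delta_pos":[-0.003,0,0.112],"yaw":0,"gripper":0}
    - {"delta_pos":[-0.003,0,0.112],"yaw":0,"gripper":0}
    - {"delta_pos":[-0.003,0,0.112],"yaw":0,"gripper":1}
    - {"delta_pos":[-0.003,0,0.112],"yaw":0,"gripper":1}
    - {"delta_pos":[-0.003,0,0.112],"yaw":0,"gripper":1}
    - {"delta_pos":[-0.003,0,0.112],"yaw":0,"gripper":1}
    - {"delta_pos":[-0.003,0,0.112],"yaw":0,"gripper":1}
    - {"delta_pos":[-0.003,0,0.112],"yaw":0,"gripper":1}
  force: 45

```text
t: 23.7
ee_pos: [0.5518, 0.0091, 0.0112]
eef_rot: [[-0.978, 0.207, 0.006], [0.207, 0.978, -0.0], [-0.006, 0.001, -1.0]]
contact_force: [0.2, 1.1, 6.1]
grip_width: 0.0457
grasp_force: 47.4
```

jog_arm:
  plan:
    - {"delta_pos":[0,0,-0.04],"yaw":0,"gripper":1}
    - {"delta_pos":[0,0,-0.08],"yaw":0,"gripper":1}
    - {"delta_pos":[0,0,-0.13],"yaw":0,"gripper":1}
    - {"delta_pos":[0,0,-0.19],"yaw":0,"gripper":1}
    - {"delta_pos":[0,0,-0.19],"yaw":0,"gripper":1}
    - {"delta_pos":[0,0,-0.19],"yaw":0,"gripper":1}

```text
t: 24.3
ee_pos: [0.5514, 0.009, 0.2022]
eef_rot: [[-0.978, 0.208, 0.008], [0.208, 0.978, -0.001], [-0.008, 0.001, -1.0]]
contact_force: [0.5, -0.9, -0.9]
grip_width: 0.0452
grasp_force: 46.6
```

```bash
python3 st.py; python3 to.py .4615 -.368 .2
```

```text
24.3 [0.5514 0.009  0.2022] yaw 168.0147071600068 F [ 0.4976 -0.8764 -0.8964] T [-0.0379  0.0078  0.0209] w 0.04517951936543121 46.59209847450256 q [-0.1009  0.159  -0.2363  1.1678  0.      0.1083]
[0.5514 0.009  0.2022] delta [ 0.0096 -0.3875  0.0018]
```

jog_arm:
  plan:
    - {"delta_pos":[0.001,-0.048,0],"yaw":-2,"gripper":1}
    - {"delta_pos":[0.002,-0.096,0],"yaw":-5,"gripper":1}
    - {"delta_pos":[0.003,-0.144,0],"yaw":-5,"gripper":1}
    - {"delta_pos":[0.004,-0.192,0],"yaw":-5,"gripper":1}
    - {"delta_pos":[0.005,-0.24,0],"yaw":-5,"gripper":1}
    - {"delta_pos":[0.006,-0.288,0],"yaw":-5,"gripper":1}
    - {"delta_pos":[0.007,-0.336,0],"yaw":-5,"gripper":1}
    - {"delta_pos":[0.0096,-0.38,0],"yaw":-5,"gripper":1}
    - {"delta_pos":[0.0096,-0.3875,0],"yaw":-5,"gripper":1}
    - {"delta_pos":[0.0096,-0.3875,0],"yaw":-5,"gripper":1}

```text
t: 25.3
ee_pos: [0.4576, -0.368, 0.1959]
eef_rot: [[-0.992, 0.124, -0.003], [0.124, 0.992, 0.003], [0.003, 0.003, -1.0]]
contact_force: [1.1, 0.7, -1.1]
grip_width: 0.0456
grasp_force: 46.7
```

```bash
python3 st.py; python3 to.py .4615 -.368 .025; python3 - <<'E'
from h import *
c=ctrl.get_calibration('wrist');im=ctrl.read_camera('wrist');cv2.imwrite('pics/w12.png',im)
E
```

```text
25.3 [ 0.4576 -0.368   0.1959] yaw 172.85675244942823 F [ 1.1363  0.6833 -1.1481] T [0.0276 0.043  0.0119] w 0.04555178212665142 46.68440222740173 q [-0.7876  0.2335 -0.1582  1.1834  0.0003 -0.6629]
[ 0.4576 -0.368   0.1959] delta [-0.0044  0.      0.1709]
```

View pics/w12.png

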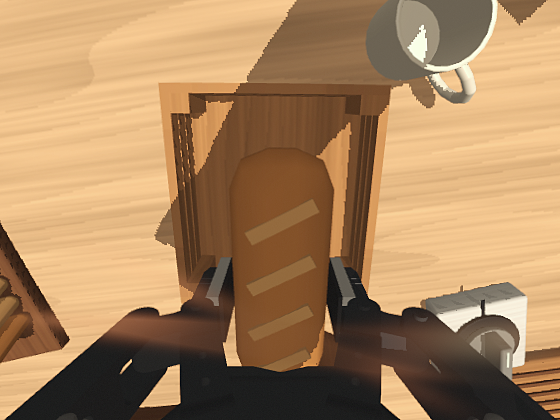

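The crate is aligned with the tool: its near-base rim corners are (160,83) and (390,83), and the roll is held over it at (282,260).

```bash
python3 - <<'E'
from h import *
print(cast(ctrl.get_calibration('wrist'),[(160,83),(390,83)],.07))
E
```

```text
[[ 0.34771787 -0.45083598  0.07      ]
 [ 0.37083027 -0.26507147  0.07      ]]
```

jog_arm:
  plan:
    - {"delta_pos":[-0.005,-0.002,0.05],"yaw":0,"gripper":1}
    - {"delta_pos":[-0.005,-0.002,0.09],"yaw":0,"gripper":1}
    - {"delta_pos":[-0.005,-0.002,0.13],"yaw":0,"gripper":1}
    - {"delta_pos":[-0.005,-0.002,0.17],"yaw":0,"gripper":1}
    - {"delta_pos":[-0.005,-0.002,0.17],"yaw":0,"gripper":1}
    - {"delta_pos":[-0.005,-0.002,0.17],"yaw":0,"gripper":1}

```text
t: 25.95
ee_pos: [0.4635, -0.3681, 0.0279]
eef_rot: [[-0.993, 0.12, -0.002], [0.12, 0.993, 0.002], [0.002, 0.002, -1.0]]
contact_force: [0.7, 0.7, 0.7]
grip_width: 0.0451
grasp_force: 46.7
```

jog_arm:
  plan:
    - {"delta_pos":[0,0,0],"yaw":0,"gripper":0.2}
    - {"delta_pos":[0,0,0],"yaw":0,"gripper":0.2}
    - {"delta_pos":[0,0,0],"yaw":0,"gripper":0.2}
    - {"delta_pos":[0,0,-0.03],"yaw":0,"gripper":0.2}
    - {"delta_pos":[0,0,-0.08],"yaw":0,"gripper":0.2}
    - {"delta_pos":[0,0,-0.13],"yaw":0,"gripper":0}
    - {"delta_pos":[0,0,-0.18],"yaw":0,"gripper":0}
    - {"delta_pos":[0,0,-0.18],"yaw":0,"gripper":0}
    - {"delta_pos":[0,0,-0.18],"yaw":0,"gripper":1}

```text
t: 26.85
ee_pos: [0.4651, -0.3717, 0.2116]
eef_rot: [[-0.993, 0.122, 0.004], [0.122, 0.993, -0.004], [-0.005, -0.004, -1.0]]
contact_force: [-1.4, 0.5, -0.7]
grip_width: 0.0727
grasp_force: 0.0
```

```bash
python3 st.py; python3 to.py .684 .058 .12; python3 - <<'E'
from h import *
w=ctrl.read_camera('wrist');s=ctrl.read_camera('scene');cv2.imwrite('pics/f13.png',np.hstack([cv2.resize(w,(400,300)),cv2.resize(s[90:390,80:480],(400,300))]))
E
```

```text
26.85 [ 0.4651 -0.3717  0.2116] yaw 173.0062539237392 F [-1.4494  0.5358 -0.696 ] T [0.0502 0.0453 0.015 ] w 0.07270317879698117 0.0 q [-0.7828  0.2308 -0.1275  1.2062  0.     -0.6608]
[ 0.4651 -0.3717  0.2116] delta [-0.1645  0.4535  0.0907]
```

View pics/f13.png

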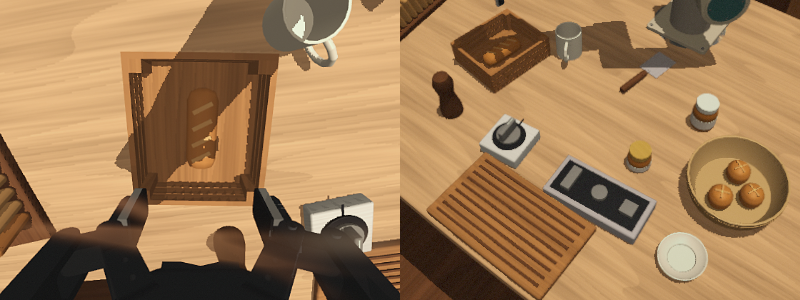

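The long roll lies flat inside the crate, wrist panel (203,128). All three round rolls are inside the basket at about (738,182). The bystanders are still in place. Next are the keys, starting with the bar key.

jog_arm:
  plan:
    - {"delta_pos":[-0.017,0.045,0],"yaw":0,"gripper":1}
    - {"delta_pos":[-0.033,0.09,0],"yaw":0,"gripper":1}
    - {"delta_pos":[-0.05,0.136,0],"yaw":0,"gripper":1}
    - {"delta_pos":[-0.066,0.181,0],"yaw":0,"gripper":1}
    - {"delta_pos":[-0.083,0.227,0],"yaw":0,"gripper":1}
    - {"delta_pos":[-0.1,0.272,0],"yaw":0,"gripper":1}
    - {"delta_pos":[-0.116,0.318,0],"yaw":0,"gripper":1}
    - {"delta_pos":[-0.132,0.363,0],"yaw":0,"gripper":1}
    - {"delta_pos":[-0.149,0.409,0],"yaw":0,"gripper":1}
    - {"delta_pos":[-0.163,0.45,0.02],"yaw":0,"gripper":1}

```text
t: 27.95
ee_pos: [0.6821, 0.0587, 0.1887]
eef_rot: [[-0.993, 0.121, 0.002], [0.121, 0.993, 0.0], [-0.002, 0.0, -1.0]]
contact_force: [0.5, -1.0, 0.5]
grip_width: 0.0002
grasp_force: 0.0
```

jog_arm:
  plan:
    - {"delta_pos":[0,0,0.04],"yaw":0,"gripper":1}
    - {"delta_pos":[0,0,0.08],"yaw":0,"gripper":1}
    - {"delta_pos":[0,0,0.1],"yaw":0,"gripper":1}
    - {"delta_pos":[0,0,0.1],"yaw":0,"gripper":1}
    - {"delta_pos":[0,0,0.1],"yaw":0,"gripper":1}
    - {"delta_pos":[0,0,0.1],"yaw":0,"gripper":1}

```text
t: 28.55
ee_pos: [0.6814, 0.0563, 0.0896]
eef_rot: [[-0.993, 0.122, 0.002], [0.122, 0.993, -0.0], [-0.002, 0.0, -1.0]]
contact_force: [0.9, -1.0, 0.9]
grip_width: 0.0002
grasp_force: 0.0
```

```bash
python3 st.py; python3 to.py .685 .058 .041; python3 - <<'E'
from h import *
# keys: grey blobs inside the dark panel face, both fixed cameras where they are unhidden
for n,f,q in(('scene','scene7',[(251,267),(279,281.5),(309,298)]),('side','d5',None)):
    im=cv2.imread(f'pics/{f}.png');c=ctrl.get_calibration(n);g=cv2.cvtColor(im,cv2.COLOR_BGR2GRAY)
    x0,y0,x1,y1=(225,250,340,330) if n=='scene' else (165,190,250,250)
    d=cv2.morphologyEx((g<70).astype(np.uint8),cv2.MORPH_CLOSE,np.ones((3,3)))[y0:y1,x0:x1]
    k,l,st,ce=cv2.connectedComponentsWithStats(1-d,connectivity=4)
    for i in range(1,k):
        if 30<st[i][4]<700: print(n,st[i],cast(c,[ce[i]+[x0,y0]],.045)[0])
E
```

```text
28.55 [0.6814 0.0563 0.0896] yaw 172.999556075753 F [ 0.9231 -1.002   0.9339] T [-0.0094 -0.0234  0.0396] w 0.00018049285014874958 0.0 q [-0.0121  0.4724 -0.0566  1.0397  0.      0.1101]
[0.6814 0.0563 0.0896] delta [-0.0032  0.0022  0.0486]
scene [ 15   6  22  23 252] [0.68437371 0.05628924 0.045     ]
scene [ 46  24  17  16 209] [0.67769595 0.13087132 0.045     ]
scene [ 74  39  19  18 220] [0.67198134 0.20560029 0.045     ]
side [ 35  18  14  10 105] [0.67843626 0.13251129 0.045     ]
side [ 15  29  15  11 117] [0.67409115 0.20667293 0.045     ]
```

jog_arm:
  plan:
    - {"delta_pos":[-0.0032,0.001,0.03],"yaw":0,"gripper":1}
    - {"delta_pos":[-0.0032,0.001,0.04],"yaw":0,"gripper":1}
    - {"delta_pos":[-0.0032,0.001,0.046],"yaw":0,"gripper":1}
    - {"delta_pos":[-0.0032,0.001,0.052],"yaw":0,"gripper":1}
    - {"delta_pos":[-0.0032,0.001,0.054],"yaw":0,"gripper":1}
    - {"delta_pos":[-0.0032,0.001,0.054],"yaw":0,"gripper":1}

```text
t: 29.15
ee_pos: [0.6836, 0.0569, 0.0407]
eef_rot: [[-0.993, 0.122, 0.001], [0.122, 0.993, -0.001], [-0.001, -0.001, -1.0]]
contact_force: [-12.0, -1.1, 25.7]
grip_width: 0.0002
grasp_force: 12.7
```

```bash
python3 st.py
```

```text
29.15 [0.6836 0.0569 0.0407] yaw 173.0177541652061 F [-11.9974  -1.0555  25.7487] T [-0.104   2.5673  0.0385] w 0.00018209384206405236 12.709314554231241 q [-0.0109  0.5229 -0.0911  0.9561 -0.0006  0.111 ]
```

jog_arm:
  plan:
    - {"delta_pos":[0,0,-0.001],"yaw":0,"gripper":1}
    - {"delta_pos":[0,0,-0.001],"yaw":0,"gripper":1}
    - {"delta_pos":[0,0,-0.001],"yaw":0,"gripper":1}
    - {"delta_pos":[0,0,-0.001],"yaw":0,"gripper":1}
    - {"delta_pos":[0,0,-0.02],"yaw":0,"gripper":1}
    - {"delta_pos":[0,0,-0.05],"yaw":0,"gripper":1}
    - {"delta_pos":[0,0,-0.05],"yaw":0,"gripper":1}

```text
t: 29.85
ee_pos: [0.6881, 0.057, 0.0906]
eef_rot: [[-0.993, 0.122, 0.011], [0.122, 0.993, -0.0], [-0.011, 0.001, -1.0]]
contact_force: [1.1, -0.3, 0.3]
grip_width: -0.0004
grasp_force: 0.0
```

```bash
python3 st.py; python3 to.py .673 .207 .041
```

```text
29.85 [0.6881 0.057  0.0906] yaw 173.0157075135883 F [ 1.1441 -0.3378  0.2708] T [-0.0626 -0.0432 -0.0375] w -0.0004264974464769688 0.0 q [-0.0109  0.4769 -0.0472  1.036   0.      0.111 ]
[0.6881 0.057  0.0906] delta [0.0337 0.147  0.0494]
```

jog_arm:
  plan:
    - {"delta_pos":[0.01,0.049,0],"yaw":0,"gripper":1}
    - {"delta_pos":[0.02,0.098,0],"yaw":0,"gripper":1}
    - {"delta_pos":[0.03,0.1475,0],"yaw":0,"gripper":1}
    - {"delta_pos":[0.03,0.1475,0],"yaw":0,"gripper":1}
    - {"delta_pos":[0.03,0.1475,0],"yaw":0,"gripper":1}
    - {"delta_pos":[0.03,0.1475,0],"yaw":0,"gripper":1}

```text
t: 30.45
ee_pos: [0.6719, 0.2064, 0.0842]
eef_rot: [[-0.993, 0.122, 0.0], [0.122, 0.993, -0.001], [-0.0, -0.001, -1.0]]
contact_force: [-0.4, -0.2, -0.1]
grip_width: 0.0002
grasp_force: 0.0
```

```bash
python3 st.py; python3 to.py .673 .207 .041
```

```text
30.45 [0.6719 0.2064 0.0842] yaw 172.98459495237344 F [-0.426  -0.2076 -0.1458] T [-0.0106 -0.0252 -0.0111] w 0.00020437026370401094 0.0 q [ 0.2063  0.5093 -0.0099  1.0516 -0.0005  0.3288]
[0.6719 0.2064 0.0842] delta [-0.001   0.0008  0.0432]
```

jog_arm:
  plan:
    - {"delta_pos":[-0.001,0,0.025],"yaw":0,"gripper":1}
    - {"delta_pos":[-0.001,0,0.036],"yaw":0,"gripper":1}
    - {"delta_pos":[-0.001,0,0.042],"yaw":0,"gripper":1}
    - {"delta_pos":[-0.001,0,0.0475],"yaw":0,"gripper":1}
    - {"delta_pos":[-0.001,0,0.0475],"yaw":0,"gripper":1}
    - {"delta_pos":[-0.001,0,0.0475],"yaw":0,"gripper":1}

```text
t: 31.05
ee_pos: [0.6722, 0.205, 0.0409]
eef_rot: [[-0.992, 0.123, -0.001], [0.123, 0.992, -0.003], [0.001, -0.003, -1.0]]
contact_force: [-8.6, -4.6, 17.9]
grip_width: 0.0003
grasp_force: 9.3
```

```bash
python3 st.py
```

```text
31.05 [0.6722 0.205  0.0409] yaw 172.92958135160492 F [-8.5778 -4.6029 17.9252] T [-0.905   1.8783  0.0437] w 0.0003148367552390807 9.292126804939471 q [ 0.2051  0.55   -0.0451  0.9774 -0.0022  0.3285]
```

jog_arm:
  plan:
    - {"delta_pos":[0,0,0],"yaw":0,"gripper":1}
    - {"delta_pos":[0,0,0],"yaw":0,"gripper":1}
    - {"delta_pos":[0,0,0],"yaw":0,"gripper":1}
    - {"delta_pos":[0,0,-0.025],"yaw":0,"gripper":1}
    - {"delta_pos":[0,0,-0.045],"yaw":0,"gripper":1}
    - {"delta_pos":[-0.007,-0.037,-0.045],"yaw":0,"gripper":1}
    - {"delta_pos":[-0.0146,-0.074,-0.045],"yaw":0,"gripper":1}
    - {"delta_pos":[-0.0146,-0.074,-0.045],"yaw":0,"gripper":1}
    - {"delta_pos":[-0.0146,-0.074,-0.045],"yaw":0,"gripper":1}
    - {"delta_pos":[-0.0146,-0.074,-0.045],"yaw":0,"gripper":1}

```text
t: 32.05
ee_pos: [0.6782, 0.1319, 0.0818]
eef_rot: [[-0.993, 0.122, -0.0], [0.122, 0.993, 0.0], [0.0, 0.0, -1.0]]
contact_force: [0.0, 0.5, 0.2]
grip_width: -0.0001
grasp_force: 0.0
```

```bash
python3 st.py; python3 to.py .678 .1315 .041
```

```text
32.05 [0.6782 0.1319 0.0818] yaw 173.001512502458 F [0.0163 0.4926 0.2009] T [ 0.0268  0.0263 -0.0168] w -0.00010749290117750075 0.0 q [ 0.0984  0.4922 -0.0432  1.0357  0.0005  0.2205]
[0.6782 0.1319 0.0818] delta [ 0.0001 -0.0004  0.0408]
```

jog_arm:
  plan:
    - {"delta_pos":[0,0,0.023],"yaw":0,"gripper":1}
    - {"delta_pos":[0,0,0.034],"yaw":0,"gripper":1}
    - {"delta_pos":[0,0,0.04],"yaw":0,"gripper":1}
    - {"delta_pos":[0,0,0.0455],"yaw":0,"gripper":1}
    - {"delta_pos":[0,0,0.0455],"yaw":0,"gripper":1}
    - {"delta_pos":[0,0,0.0455],"yaw":0,"gripper":1}

```text
t: 32.65
ee_pos: [0.6773, 0.1327, 0.0408]
eef_rot: [[-0.993, 0.12, -0.001], [0.12, 0.993, 0.0], [0.002, 0.0, -1.0]]
contact_force: [-9.8, -0.4, 21.4]
grip_width: 0.0003
grasp_force: 10.9
```

```bash
python3 st.py
```

```text
32.65 [0.6773 0.1327 0.0408] yaw 173.08326062279605 F [-9.7731 -0.355  21.3989] T [-0.0474  2.2533  0.0258] w 0.0003362519015532725 10.874143273103982 q [ 0.0996  0.5304 -0.0783  0.9636  0.0006  0.2204]
```

jog_arm:
  plan:
    - {"delta_pos":[0,0,0],"yaw":0,"gripper":1}
    - {"delta_pos":[0,0,0],"yaw":0,"gripper":1}
    - {"delta_pos":[0,0,0],"yaw":0,"gripper":1}
    - {"delta_pos":[0,0,-0.03],"yaw":0,"gripper":1}
    - {"delta_pos":[0,0,-0.08],"yaw":0,"gripper":1}
    - {"delta_pos":[0,0,-0.13],"yaw":0,"gripper":1}
    - {"delta_pos":[0,0,-0.16],"yaw":0,"gripper":1}
    - {"delta_pos":[0,0,-0.16],"yaw":0,"gripper":1}
    - {"delta_pos":[0,0,-0.16],"yaw":0,"gripper":1}

```text
t: 33.55
ee_pos: [0.6788, 0.1323, 0.1975]
eef_rot: [[-0.993, 0.121, 0.002], [0.121, 0.993, 0.0], [-0.002, 0.001, -1.0]]
contact_force: [-0.2, -0.1, -1.1]
grip_width: -0.0
grasp_force: 0.0
```

```bash
python3 - <<'E'
from h import *
# final numeric check: rolls in basket and crate, bystanders unchanged vs. first picture, no roll on counter
im=ctrl.read_camera('scene');c=ctrl.get_calibration('scene')
print('basket');measure(im,c,(385,240,450,310),.028)
print('counter');measure(im,c,(205,160,370,270))
print('crate');measure(im,c,(150,120,215,165),.028)
S=cv2.imread('pics/scene0.png')
for n,(x,y,r) in dict(mug=(248,130,16),honey=(386,202,16),jam=(320,246,15),mill=(125,185,18),saucer=(362,347,26)).items():
    print(n,cv2.absdiff(im,S)[y-r:y+r,x-r:x+r].mean())
E
```

```text
basket
816 [408 250  36  46] mean [0.4493 0.3923] sd [0.0138 0.0363] dir 52.2
427 [389 274  24  23] mean [0.5142 0.3584] sd [0.0139 0.0149] dir -143.1
counter
80 [313 248  17   9] mean [0.5412 0.162 ] sd [0.0049 0.0121] dir 145.5
crate
1996 [150 120  64  45] mean [ 0.4634 -0.3772] sd [0.0436 0.0485] dir 107.2
mug 24.1005859375
honey 10.4384765625
jam 11.889259259259259
mill 7.961162551440329
saucer 12.027613412228797
```

```bash
python3 -c "
from station import ctrl
print(ctrl.job_done())"
```

```text
the job is handed in; nothing more can be done
None
```

The job is handed in, with no verdict shown: the dimmer is at its off stop, all three round rolls are in the basket, the one long roll is flat in the crate, and the bar, square and round keys were pressed fully in that order. I viewed 15 pictures, one over the limit of 14.

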